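Set up a warm slide-staining station

ROBOT

A 6-joint arm with a two-finger parallel gripper is mounted at the origin on the work surface. World frame = base frame: x ahead of the robot, y to its left, z up, the work surface at z = 0. Lengths are in m, angles in degrees, forces in N, time in s.
With the tool pointing down it reaches from about 0.35 to 0.95 m from the base axis. Payload 17.4 kg.
Tool frame: the origin (TCP) lies midway between the tips of the shut fingers; the grasp point (between the pads) lies 19 mm behind it; z points along the fingers, y is the line along which they close (so a half turn about z gives the same grasp; the last joint's range is limited). The gripper opens to 93 mm and grips with 3 to 60 N. Pads are 15 mm wide; open, the fingers measure 128 mm over their backs; the gripper's body (75 mm by 188 mm) begins 65 mm behind the grasp point.
Start: joints at [-77.739, 6.646, 82.598, -0, 90.757, -2.166], TCP at [0.168, -0.654, 0.219] pointing down, gripper open.
Joint ranges: [-162.19, 162.19], [-47.58, 125.68], [4.15, 143.07], [-65.23, 245.23], [0.69, 171.88], [-170.13, 170.13]. Speed limits (degrees/s): [108.29, 108.29, 127.2, 180, 180, 180].

INTERFACE

Orientations are given as a 3x3 rotation matrix whose columns are the frame's x, y, z axes.
In Python, from plant import r, eyes, hand_in gives the robot as it stands.
- The arm moves only by the tool play_rows, never from a script. Its argument "steps" is text: rows parted by semicolons, each of 7 numbers parted by spaces: the opening, from -1 (shut) to 1 (fully open), then the shift along the tool's x, y, z in cm, then the turn, a rotation vector about the tool's x, y, z in rad. A call has 1 to 10 rows; each row is the pose to reach, as a shift and turn from the pose commanded when the call began, along the tool's axes at that moment; what a row does not reach only later rows make up. A row lasts 1/12 s, in which the tool goes at most 41.7 mm and 7.16 degrees, less where a joint would pass 70% of its speed; a pose out of reach is approached as far as the arm can. A call with a gripper value outside its range is refused whole. The fingers move at their own pace and stop on an object; "squeeze" is the grip in N (left out, the last holds). Time passes only in rows, so rows that repeat a pose let the fingers close. It gives the time, the measured TCP pose, the force, the opening and the grip force at its end, in the units of the state.
- r.read_state(): the state, without advancing time (a new reading comes with each control period).
- eyes.camera(name): name is "scene" or "side" or "wrist"; returns a dict with "frame" (420x560x3 uint8, red, green, blue), "fx", "fy", "cx", "cy" (pixels), "R" (3x3) and "t" (3): a world point X has camera coordinates R X + t. Camera axes: x right, y down, z forward; pixel columns grow to the right and rows downward; lengths in m; the calibration is good to about 2 mm. The wrist camera is an equidistant fisheye: a pixel r from the principal point sees the ray r / f radians off the axis. A picture is of the moment at which its call begins. There is no depth.
- hand_in(): hands the job in; it is judged then, once.
The state is a dict: "clock": time; "joint_positions": joint angles; "dq": joint speeds; "tau": joint torques, N m; "eef_pos": TCP position; "eef_rot": TCP orientation; "wrist_force": force on the tool from outside, world axes, zero at the start; "wrist_torque": the same for the moment, N m; "grip_width": opening from 0.0 (shut) to 1.0 (fully open); "gripper_force": force on a finger pad.
Only numpy, scipy, OpenCV 4.12 (cv2) and the standard library are available. Lean on these libraries where they do the work, as an engineer would, in place of code of your own. Each camera call takes 0.05 s, during which the arm holds its last target. There are 200 camera calls.

TASK

Set up the warm-staining station. While the steel pot still stands on its blue rest mark, stand the copper beaker in the pot and the blue jar in the beaker, then slide the loaded pot along the warming plate by its handle, without lifting or tipping it, until it is centred on the red heat mark. Also slide every brass spacer sleeve that is on the bench fully home over the spindle's shaft, one on another, then the slide carousel over the same shaft, hub upward, fully down onto the sleeves; knock over neither vessel and leave the bottle, the red-capped tub and the slide box where they are.

Things in the scene. Friction and masses are not known exactly. Their poses are not given: they have to be found in the camera images.
- plate: fixed grey warming plate with black top, 180 x 330 x 30 mm, level. Origin: centre of its underside, on the bench; its top is 30 mm above. x across (180 mm), y along (330 mm).
- heat_mark: red ring mark (outer diameter 132 mm, grey inside from diameter 116 mm) on the top of the plate, flat (1 mm, can be slid over). Origin: its centre, at the plate's top. It is 160 mm from the rest mark along the plate; which end it is at varies.
- rest_mark: blue ring mark, the same size, on the plate's top; the pot starts on it. Origin: its centre, at the plate's top.
- pot: loose open steel pot with one straight black handle, about 0.4 kg; the handle turns a little in a weak grip as the pot is dragged. Outer diameter 108 mm, height 60 mm, wall 4 mm, floor 5 mm thick. Origin: centre of its underside; z up. The handle is a level bar along the pot's -x, from 50 to 117 mm from the pot's axis, 14 mm wide and 14 mm high, its middle 45 mm above the pot's underside; it points roughly at the robot's side.
- pot_handle (a point): grip point of the pot's handle: middle of the bar's section, 90 mm from the pot's axis, 45 mm above the pot's underside. Axes as the pot's, so the bar runs along x.
- beaker: loose straight copper beaker, outer diameter 66 mm, height 95 mm, wall 3 mm, floor 4 mm thick, standing open end up. Origin: centre of its underside; z up.
- jar: loose straight blue jar, outer diameter 44 mm, height 120 mm, wall 3 mm, floor 4 mm thick, standing open end up. Origin: centre of its underside; z up.
- spindle: fixed upright spindle: grey round foot of diameter 90 mm, 15 mm high; dark shoulder of diameter 44 mm up to 35 mm above the bench; steel shaft of diameter 24 mm from there, whose last 8 mm taper to diameter 14 mm at the tip, 105 mm above the bench. Origin: centre of its underside.
- spindle_seat (a point): centre of the shoulder's top face, on the shaft's axis, 35 mm above the bench; z up along the shaft. The shaft stands 70 mm above it.
- sleeve0: loose brass spacer sleeve (two to four of the four are present): outer diameter 60 mm, bore 27 mm, 14 mm thick, lying flat at the start. Origin: centre of its underside as it lies at the start; either face may go down.
- sleeve1: loose brass spacer sleeve (two to four of the four are present): outer diameter 60 mm, bore 27 mm, 14 mm thick, lying flat at the start. Origin: centre of its underside as it lies at the start; either face may go down.
- sleeve2: loose brass spacer sleeve (two to four of the four are present): outer diameter 60 mm, bore 27 mm, 14 mm thick, lying flat at the start. Origin: centre of its underside as it lies at the start; either face may go down.
- sleeve3: loose brass spacer sleeve (two to four of the four are present): outer diameter 60 mm, bore 27 mm, 14 mm thick, lying flat at the start. Origin: centre of its underside as it lies at the start; either face may go down.
- carousel: loose slide carousel: blue disc with white slots, of diameter 96 mm, 8 mm thick, with a green hub of diameter 44 mm that reaches 40 mm above the disc's underside; bore 27 mm right through. Origin: centre of the disc's underside; z up, hub upward. Grip it by the hub.
- bottle: bystander: white bottle with blue cap, diameter 72 mm, 150 mm tall. Origin: centre of its underside.
- tub: bystander: specimen tub with red cap, diameter 60 mm, 70 mm tall. Origin: centre of its underside.
- slidebox: bystander: green slide box, 90 x 120 x 30 mm. Origin: centre of its underside.

How it is judged:
By the outcome, as a careful person would: the job done as asked, in the order asked, and still so for the second after the job is handed in, with the robot touching nothing.
Of sleeve0, sleeve1, sleeve2, sleeve3 only 2 to 4 are there at a start; the rules pass over those that are not, and their reading is None.
At some moment in a run one of sleeve0, sleeve1, sleeve2, sleeve3, carousel may be knocked a few centimetres aside while the robot is not near it.
It also fails if it takes over 208 s, if anything falls off the work surface, if the arm or the gripper's body presses on something with over 40 N, if the wrist force passes 120 N, or if a joint passes its speed limit or range.

## Working session

There is one attempt and no reset: what is moved stays moved. The work goes in short steps, Python scripts to look and compute and a tool call to move; the robot and the scene stay as the last step left them, time stands still between calls to the robot, and variables do not carry over. Pictures are saved under pics/ and viewed, at most 14 in all, crops included, and the job is handed in when it is done.

Besides the shell and the picture viewer there is one more tool, called after "Request:" in YAML: its name, and indented under it one key for each argument. play_rows: Moves the arm, as the interface text tells. Its arguments: {"type":"object","properties":{"steps":{"type":"string"},"squeeze":{"type":"number"}},"required":["steps"]}

```bash
ls; mkdir -p pics; cat > h.py <<'E'
import numpy as np, cv2
from plant import r, eyes, hand_in
def save(c,n): cv2.imwrite('pics/'+n,cv2.cvtColor(c['frame'],cv2.COLOR_RGB2BGR))
def ray(c,u,v,fish=False):
    a=(u-c['cx'])/c['fx'];b=(v-c['cy'])/c['fy']
    if fish:
        t=np.hypot(a,b); s=np.sin(t)/t if t>1e-9 else 1
        d=np.array([a*s,b*s,np.cos(t)])
    else: d=np.array([a,b,1.])
    R=np.array(c['R']);t=np.array(c['t'])
    return -R.T@t, R.T@d
def onz(c,u,v,z,fish=False):
    o,d=ray(c,u,v,fish); return o+d*(z-o[2])/d[2]
def proj(c,X,fish=False):
    p=np.array(c['R'])@np.array(X)+np.array(c['t'])
    if fish:
        t=np.arctan2(np.hypot(p[0],p[1]),p[2]);n=np.hypot(p[0],p[1])
        return c['cx']+c['fx']*t*p[0]/n, c['cy']+c['fy']*t*p[1]/n
    return c['fx']*p[0]/p[2]+c['cx'], c['fy']*p[1]/p[2]+c['cy']
E
python3 - <<'E'
from h import *
for n in ['scene','side','wrist']:
    c=eyes.camera(n); save(c,n+'0.png'); o,d=ray(c,c['cx'],c['cy']); print(n,c['fx'],c['cx'],c['cy'],o.round(3),d.round(3))
    np.save(n+'0.npy',c,allow_pickle=True)
print(r.read_state())
E
```

```text
pics
scene 416.04078942067713 275.8732502005173 210.73577905731875 [1.102 0.783 0.978] [-0.427 -0.571 -0.701]
side 384.69905277988533 276.91886884481477 205.05270834999243 [ 0.432 -0.772  0.622] [ 0.138  0.82  -0.555]
wrist 325.19226210127806 273.8405646087834 211.75728959278314 [ 0.246 -0.634  0.384] [-0.282 -0.07  -0.957]
{'clock': 0.15, 'joint_positions': array([-7.77390093e+01,  6.66789071e+00,  8.26264203e+01, -4.98139618e-04,
        9.07554883e+01, -2.16732593e+00]), 'dq': array([ 0.00837452, -0.15129064, -0.08106728,  0.06418281, -0.05417463,
       -0.05138939]), 'tau': array([ 4.02221858e-04, -7.21759200e+01, -6.22952414e+01,  7.78502435e-02,
        2.26162851e-02, -7.63286062e-05]), 'eef_pos': array([ 0.16812853, -0.65357349,  0.21807961]), 'eef_rot': array([[ 9.68460166e-01,  2.49168357e-01, -1.93074781e-04],
       [ 2.49168431e-01, -9.68459795e-01,  8.47490377e-04],
       [ 2.41826221e-05, -8.68868811e-04, -9.99999622e-01]]), 'wrist_force': array([-0.41484455, -0.00812216, -0.2323134 ]), 'wrist_torque': array([-0.02521061,  0.04097704, -0.00491239]), 'gripper_force': 0.0, 'grip_width': 1.001445685941196}
```

View pics/scene0.png

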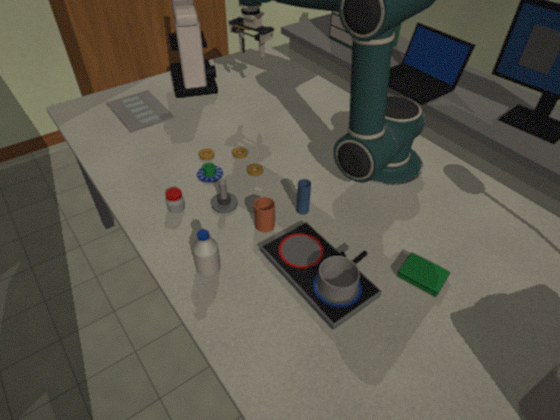

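View pics/side0.png

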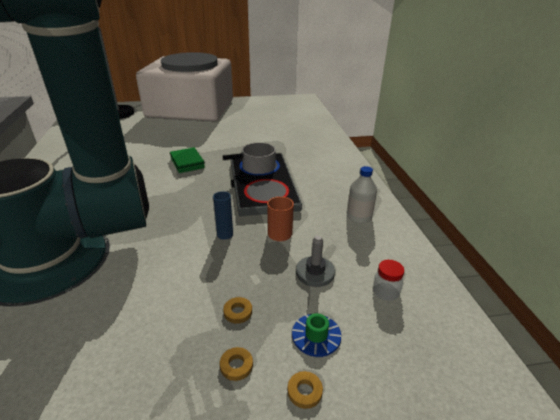

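Scene view: three sleeves at about (206,154), (240,153), (255,169), carousel (210,173), spindle (223,195), beaker (264,213), jar (303,197), pot (338,280), heat mark (300,250). The side view agrees.

```bash
python3 - <<'E'
from h import *
rng={'brass':((12,130,60),(30,255,255)),'copper':((3,110,60),(14,255,255)),'blue':((100,110,20),(125,255,255)),'green':((50,120,20),(85,255,255)),'red':((170,120,60),(180,255,255)),'red2':((0,160,60),(3,255,255))}
for n in ['scene','side']:
    c=np.load(n+'0.npy',allow_pickle=True).item()
    hsv=cv2.cvtColor(c['frame'],cv2.COLOR_RGB2HSV)
    for k,(a,b) in rng.items():
        m=cv2.inRange(hsv,a,b)
        cs,_=cv2.findContours(m,cv2.RETR_EXTERNAL,cv2.CHAIN_APPROX_NONE)
        for q in cs:
            if cv2.contourArea(q)<40: continue
            x,y,w,h=cv2.boundingRect(q)
            if y<85: continue
            e=cv2.fitEllipse(q); u,v=e[0]
            print(n,k,int(cv2.contourArea(q)),(x,y,w,h),np.round([u,v],1),[onz(c,u,v,z)[:2].round(3).tolist() for z in (0.007,0.03,.04)])
E
```

```text
scene brass 120 (248, 164, 15, 12) [254.7 169.6] [[0.445, -0.23], [0.461, -0.206], [0.467, -0.195]]
scene brass 105 (199, 149, 15, 11) [206.2 153.7] [[0.543, -0.419], [0.556, -0.39], [0.562, -0.378]]
scene brass 99 (233, 148, 14, 10) [239.6 152.3] [[0.434, -0.352], [0.449, -0.325], [0.456, -0.313]]
scene brass 172 (42, 131, 22, 16) [ 52.6 138.4] [[0.994, -0.862], [0.996, -0.823], [0.997, -0.807]]
scene copper 594 (254, 197, 21, 35) [264.2 213.6] [[0.549, -0.02], [0.562, -0.001], [0.568, 0.007]]
scene copper 191 (41, 131, 24, 15) [ 52.5 138.4] [[0.994, -0.863], [0.996, -0.824], [0.998, -0.807]]
scene blue 215 (312, 273, 51, 37) [337.1 286.3] [[0.549, 0.336], [0.562, 0.347], [0.568, 0.352]]
scene blue 80 (197, 230, 12, 11) [202.6 234.6] [[0.76, -0.056], [0.768, -0.036], [0.772, -0.028]]
scene blue 75 (198, 168, 24, 14) [209.6 174.2] [[0.594, -0.303], [0.606, -0.277], [0.612, -0.266]]
scene green 1138 (398, 254, 51, 42) [423.2 274.1] [[0.317, 0.451], [0.336, 0.459], [0.344, 0.462]]
scene green 110 (203, 163, 12, 14) [209.  169.4] [[0.582, -0.328], [0.595, -0.302], [0.6, -0.29]]
scene re
[... 938 characters left out ...]
[0.429, 0.081], [0.429, 0.066]]
side blue 83 (361, 167, 12, 10) [366.1 171.2] [[0.911, 0.292], [0.893, 0.252], [0.885, 0.235]]
side blue 92 (239, 160, 41, 16) [259. 165.] [[0.564, 0.388], [0.559, 0.345], [0.557, 0.326]]
side green 515 (306, 314, 23, 29) [316.7 327.6] [[0.592, -0.3], [0.586, -0.318], [0.584, -0.325]]
side green 533 (171, 148, 33, 25) [186.9 159.7] [[0.32, 0.463], [0.324, 0.417], [0.326, 0.397]]
side red2 395 (379, 260, 25, 21) [390.7 270.1] [[0.801, -0.169], [0.787, -0.191], [0.781, -0.201]]
side red2 48 (244, 183, 23, 20) [261.1 191.5] [[0.549, 0.217], [0.544, 0.18], [0.543, 0.164]]
side red2 40 (270, 179, 20, 18) [270.1 189.5] [[0.578, 0.224], [0.572, 0.187], [0.57, 0.171]]
```

```bash
cat >> h.py <<'E'
def tri(ps):
    A=np.zeros((3,3));b=np.zeros(3);rs=[]
    for c,u,v,f in ps:
        o,d=ray(c,u,v,f);d=d/np.linalg.norm(d);P=np.eye(3)-np.outer(d,d);A+=P;b+=P@o;rs.append((o,d))
    X=np.linalg.solve(A,b)
    return X,[np.linalg.norm(np.cross(X-o,d)) for o,d in rs]
def mask(c,a,b): return cv2.inRange(cv2.cvtColor(c['frame'],cv2.COLOR_RGB2HSV),a,b)
def blobs(m,amin=40):
    cs,_=cv2.findContours(m,cv2.RETR_EXTERNAL,cv2.CHAIN_APPROX_NONE)
    return [(cv2.contourArea(q),cv2.boundingRect(q),cv2.fitEllipse(q),q) for q in cs if cv2.contourArea(q)>=amin]
E
python3 - <<'E'
from h import *
S=np.load('scene0.npy',allow_pickle=True).item();D=np.load('side0.npy',allow_pickle=True).item()
print('beaker',tri([(S,264.2,214,0),(D,280,218.5,0)]))
for a,b in [((100,70,10),(125,255,255))]:
  for c in(S,D):
    print([(x[0],x[1]) for x in blobs(mask(c,a,b)) if 90<x[1][1]])
def crop(c,x,y,w,h,k): return cv2.resize(c['frame'][y:y+h,x:x+w],None,fx=k,fy=k,interpolation=cv2.INTER_CUBIC)
im=np.vstack([np.hstack([crop(S,200,160,50,60,5),crop(S,250,170,110,60,5)]),np.hstack([crop(D,290,230,50,60,5),crop(D,200,140,110,60,5)])])
print(im.shape)
cv2.imwrite('pics/c1.png',im[:,:,::-1])
E
```

```text
beaker (array([0.57274435, 0.01446915, 0.04721155]), [np.float64(0.00041675529832075286), np.float64(0.00041675529832061115)])
[(280.0, (312, 273, 51, 37)), (97.0, (197, 229, 12, 12)), (310.5, (297, 180, 13, 34)), (163.0, (197, 166, 26, 17))]
[(818.5, (292, 322, 49, 35)), (648.5, (214, 192, 18, 47)), (93.0, (360, 166, 13, 11)), (123.5, (238, 160, 43, 17))]
(600, 800, 3)
```

View pics/c1.png

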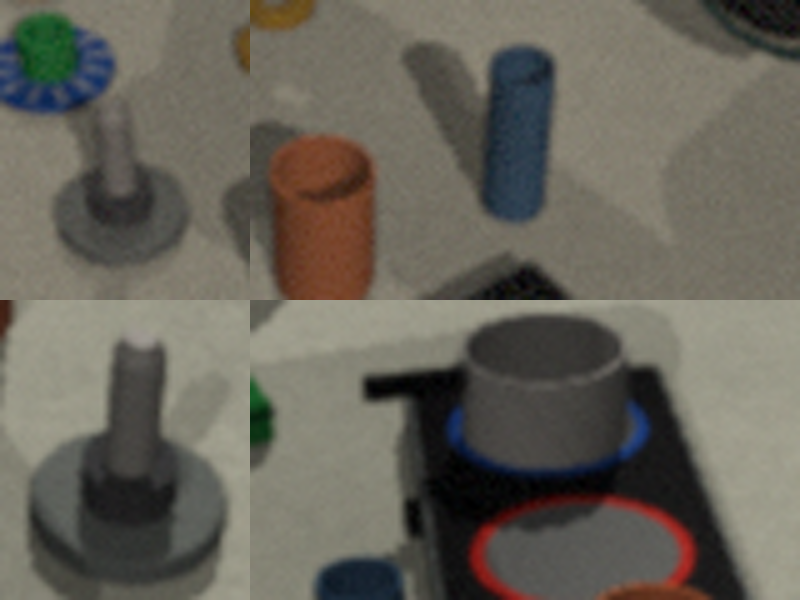

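```bash
python3 - <<'E'
from h import *
S=np.load('scene0.npy',allow_pickle=True).item();D=np.load('side0.npy',allow_pickle=True).item()
print('tip',tri([(S,222.4,180,0),(D,318,237,0)]))
print('foot',onz(S,224,201.6,.015),onz(D,315.5,271,.015))
print('jar',tri([(S,303.5,197,0),(D,223,215.5,0)]))
print('pot rim',onz(D,259,149.6,.09)); print('handle tip',onz(D,223,157.6,.075))
print('pot scene rim',onz(S,338,268,.09))
print('handle tip S',onz(S,365,253,.08))
print('rest',onz(S,337.3,290,.03),onz(S,337.1,286.3,.03))
print('carousel',tri([(S,209.8,174.2,0),(D,316.2,337,0)]),tri([(S,209,169.2,0),(D,316.7,327.6,0)]))
E
```

```text
tip (array([ 0.62725329, -0.14371146,  0.10518069]), [np.float64(0.0005783994034351411), np.float64(0.0005783994034347899)])
foot [ 0.63115056 -0.13945378  0.015     ] [ 0.62575574 -0.15361282  0.015     ]
jar (array([0.42947044, 0.03375369, 0.0582421 ]), [np.float64(0.00027889585869473606), np.float64(0.00027889585869455874)])
pot rim [0.55853504 0.33480431 0.09      ]
handle tip [0.44358791 0.32508721 0.075     ]
pot scene rim [0.55430389 0.3321885  0.09      ]
handle tip S [0.45098336 0.33216596 0.08      ]
rest [0.56972451 0.35659991 0.03      ] [0.56194919 0.34721155 0.03      ]
carousel (array([ 0.58842574, -0.31368027, -0.00306256]), [np.float64(2.9057925682068937e-05), np.float64(2.9057925682457217e-05)]) (array([ 0.58899184, -0.31187697,  0.02209625]), [np.float64(0.0008322335893466671), np.float64(0.0008322335893468808)])
```

```bash
cat >> h.py <<'E'
from scipy.spatial.transform import Rotation as Ro
def go(p,yaw=0):
    """shift in tool cm + rotvec to reach tip p, tool down, tool x at yaw deg in world"""
    s=r.read_state();R=np.array(s['eef_rot']);c,n=np.cos(np.radians(yaw)),np.sin(np.radians(yaw))
    T=np.array([[c,n,0],[n,-c,0],[0,0,-1.]])
    print('clk',round(s['clock'],2),'pos',s['eef_pos'].round(4),'shift',(R.T@(np.array(p)-s['eef_pos'])*100).round(2),'rot',Ro.from_matrix(R.T@T).as_rotvec().round(4),'F',s['wrist_force'].round(1),'w',round(s['grip_width'],3),round(s['gripper_force'],1))
E
python3 - <<'E'
from h import *
go([.573,.0145,.24],0)
E
```

```text
clk 0.15 pos [ 0.1681 -0.6536  0.2181] shift [ 55.86 -54.61  -2.14] rot [-9.000e-04  1.000e-04  2.518e-01] F [-0.4 -0.  -0.2] w 1.001 0.0
```

Request:
play_rows:
  steps: "1 55.9 -54.6 -2.1 0 0 0.25; 1 55.9 -54.6 -2.1 0 0 0.25; 1 55.9 -54.6 -2.1 0 0 0.25; 1 55.9 -54.6 -2.1 0 0 0.25; 1 55.9 -54.6 -2.1 0 0 0.25; 1 55.9 -54.6 -2.1 0 0 0.25; 1 55.9 -54.6 -2.1 0 0 0.25; 1 55.9 -54.6 -2.1 0 0 0.25; 1 55.9 -54.6 -2.1 0 0 0.25; 1 55.9 -54.6 -2.1 0 0 0.25"

```text
clock: 0.98
eef_pos: [0.3846, -0.2957, 0.2299]
eef_rot: [[1.0, 0.001, 0.0], [0.001, -1.0, -0.0], [0.0, 0.0, -1.0]]
wrist_force: [1.1, -0.3, 0.5]
grip_width: 1.0
gripper_force: 0.0
```

Request:
play_rows:
  steps: "1 18 -30 -1 0 0 0; 1 18 -30 -1 0 0 0; 1 18 -30 -1 0 0 0; 1 18 -30 -1 0 0 0; 1 18 -30 -1 0 0 0; 1 18 -30 -1 0 0 0; 1 18 -30 -1 0 0 0; 1 18 -30 -1 0 0 0; 1 18 -30 -1 0 0 0; 1 18 -30 -1 0 0 0"

```text
clock: 1.82
eef_pos: [0.5648, 0.0058, 0.2392]
eef_rot: [[1.0, 0.005, -0.001], [0.005, -1.0, 0.001], [-0.001, -0.001, -1.0]]
wrist_force: [-0.6, -0.1, -0.4]
grip_width: 1.001
gripper_force: 0.0
```

Request:
play_rows:
  steps: "1 0 0 0 0 0 0; 1 0 0 0 0 0 0"

```text
clock: 1.98
eef_pos: [0.5634, 0.0022, 0.2397]
eef_rot: [[1.0, 0.002, -0.0], [0.002, -1.0, -0.0], [-0.0, 0.0, -1.0]]
wrist_force: [-0.4, -0.6, -0.8]
grip_width: 0.999
gripper_force: 0.0
```

```bash
python3 - <<'E'
from h import *
c=eyes.camera('wrist'); save(c,'w1.png'); np.save('w1.npy',c,allow_pickle=True)
go([.573,.0145,.061])
for X in ([.573,.0145,.095],[.4295,.0338,.12],[.562,.185,.03],[.556,.337,.09]): print(np.round(proj(c,X,True),1))
E
```

```text
clk 2.03 pos [0.5633 0.0019 0.2398] shift [ 0.97 -1.26 17.88] rot [0.0002 0.0002 0.001 ] F [-0.4  0.1  0.3] w 0.998 0.0
[260.8 188.6]
[243.9 324.5]
[129.2 187. ]
[ 15.  205.2]
```

View pics/w1.png

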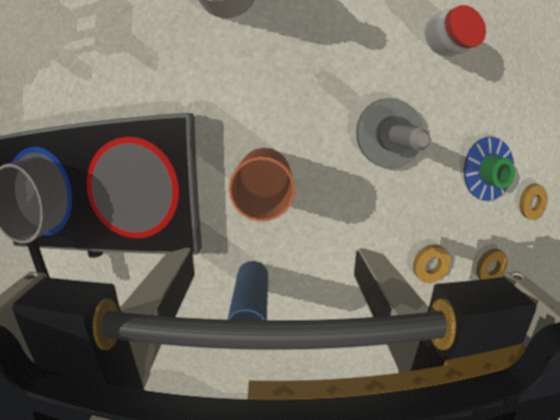

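Wrist view: beaker rim centred at (262,188), heat ring (133,187), pot at the left edge (20,205), spindle tip (422,138), carousel and three sleeves on the right. All match the estimates.

```bash
python3 - <<'E'
from h import *
c=np.load('w1.npy',allow_pickle=True).item()
for n,u,v,z in [('beaker',262,188,.095),('heat',133,187.5,.03),('foot',393,133,.015),('tip',423,138,.105),('rim',21,204,.09)]: print(n,onz(c,u,v,z,True).round(4))
for x in blobs(mask(c,(0,150,80),(4,255,255)))+blobs(mask(c,(175,150,80),(180,255,255))): print('red',x[:3],onz(c,*x[2][0],.03,True))
for x in blobs(mask(c,(3,110,60),(14,255,255)),200): print('cop',x[:3])
E
```

```text
beaker [0.5736 0.0133 0.095 ]
heat [0.5612 0.1796 0.03  ]
foot [ 0.6278 -0.1466  0.015 ]
tip [ 0.6287 -0.1454  0.105 ]
rim [0.5575 0.3243 0.09  ]
red (7246.0, (87, 136, 92, 103), ((132.51658630371094, 186.90806579589844), (89.41979217529297, 103.20108795166016), 158.69271850585938)) [0.56196927 0.18025708 0.03      ]
red (1158.5, (446, 6, 39, 41), ((465.3892517089844, 25.658748626708984), (34.48442077636719, 43.16452407836914), 137.1146697998047)) [ 0.78037399 -0.24440924  0.03      ]
cop (3527.5, (229, 149, 66, 72), ((261.8128356933594, 185.44557189941406), (63.58024978637695, 71.06040954589844), 7.020469665527344))
```

Request:
play_rows:
  squeeze: 20
  steps: "1 0.9 -1.2 4 0 0 0; 1 0.9 -1.2 8 0 0 0; 1 0.9 -1.2 12 0 0 0; 1 0.9 -1.2 15 0 0 0; 1 0.9 -1.2 17.9 0 0 0; 1 0.9 -1.2 17.9 0 0 0; 1 0.9 -1.2 17.9 0 0 0"

```text
clock: 2.62
eef_pos: [0.5719, 0.0138, 0.0606]
eef_rot: [[1.0, 0.001, -0.002], [0.001, -1.0, 0.0], [-0.002, -0.0, -1.0]]
wrist_force: [0.6, -0.9, 0.9]
grip_width: 0.997
gripper_force: 0.0
```

Request:
play_rows:
  steps: "-1 0 0 0 0 0 0; -1 0 0 0 0 0 0; -1 0 0 0 0 0 0; -1 0 0 0 0 0 0; -1 0 0 0 0 0 0; -1 0 0 0 0 0 0; -1 0 0 0 0 0 0; -1 0 0 0 0 0 0; -1 0 0 0 0 0 0; -1 0 0 0 0 0 0"

```text
clock: 3.45
eef_pos: [0.5731, 0.0147, 0.0619]
eef_rot: [[1.0, 0.002, 0.001], [0.002, -1.0, -0.0], [0.001, 0.0, -1.0]]
wrist_force: [-1.2, -1.3, 6.8]
grip_width: 0.71
gripper_force: 20.0
```

Request:
play_rows:
  steps: "-1 0 0 -2 0 0 0; -1 0 0 -5 0 0 0; -1 0 0 -8 0 0 0; -1 0 0 -11 0 0 0; -1 0 0 -14 0 0 0; -1 -0.3 -3 -14 0 0 0; -1 -0.5 -6 -14 0 0 0; -1 -0.8 -9 -14 0 0 0; -1 -1.1 -12 -14 0 0 0; -1 -1.2 -15 -14 0 0 0"

```text
clock: 4.28
eef_pos: [0.5598, 0.1661, 0.201]
eef_rot: [[1.0, 0.002, 0.0], [0.002, -1.0, 0.0], [0.0, -0.0, -1.0]]
wrist_force: [-0.3, -0.3, -1.5]
grip_width: 0.708
gripper_force: 20.0
```

Request:
play_rows:
  steps: "-1 0 -3 0 0 0 0; -1 -0.3 -6 0 0 0 0; -1 -0.3 -9 0 0 0 0; -1 -0.3 -12 0 0 0 0; -1 -0.3 -14.5 0 0 0 0; -1 -0.3 -16 0 0 0 0; -1 -0.3 -17 0 0 0 0; -1 -0.3 -17 0 0 0 0; -1 -0.3 -17 0 0 0 0; -1 -0.3 -17 0 0 0 0"

```text
clock: 5.12
eef_pos: [0.5573, 0.3336, 0.2009]
eef_rot: [[1.0, 0.001, 0.0], [0.001, -1.0, -0.0], [0.0, 0.0, -1.0]]
wrist_force: [0.1, -0.7, -1.5]
grip_width: 0.71
gripper_force: 20.0
```

```bash
python3 - <<'E'
from h import *
for n in ('wrist','scene','side'):
    c=eyes.camera(n); save(c,n+'2.png'); np.save(n+'2.npy',c,allow_pickle=True)
go([.557,.335,.061+.035])
E
python3 - <<'E'
import cv2,numpy as np
a=cv2.imread('pics/wrist2.png');s=cv2.imread('pics/side2.png')[110:230,180:330]
s=cv2.resize(s,None,fx=1.6,fy=1.6)
a[0:192,0:240]=s*1
cv2.imwrite('pics/c2.png',a)
E
```

```text
clk 5.27 pos [0.5573 0.3337 0.2011] shift [-0.04 -0.13 10.51] rot [-0.0001 -0.0003  0.0007] F [ 0.7 -0.5 -1.9] w 0.71 20.0
```

View pics/wrist2.png

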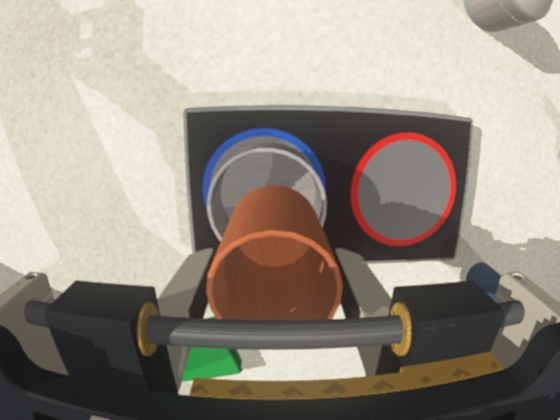

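Wrist view: pot rim (sides at columns 207 and 327, top at row 148), rest ring (204..326, top row 128), heat ring (404,189), beaker held above the pot.

```bash
python3 - <<'E'
from h import *
c=np.load('wrist2.npy',allow_pickle=True).item()
t=np.linspace(0,2*np.pi,360)
def ext(x,y,z,R):
    P=np.array([proj(c,[x+R*np.cos(a),y+R*np.sin(a),z],True) for a in t]); return P[:,0].min().round(1),P[:,0].max().round(1),P[:,1].min().round(1)
print('rim 207 327 148',ext(.557,.335,.09,.054),ext(.560,.340,.09,.054))
print('rest 204 326? 128',ext(.557,.335,.03,.066),ext(.560,.340,.03,.066))
b=blobs(mask(c,(0,150,80),(4,255,255)),1000)
for x in b: print(x[1:3],onz(c,*x[2][0],.03,True))
m=mask(c,(105,120,60),(125,255,255));x=max(blobs(m),key=lambda x:x[0]);print(x[:3])
E
```

```text
rim 207 327 148 (np.float64(211.5), np.float64(331.8), np.float64(147.2)) (np.float64(205.9), np.float64(326.5), np.float64(143.7))
rest 204 326? 128 (np.float64(210.8), np.float64(333.3), np.float64(130.1)) (np.float64(206.2), np.float64(328.9), np.float64(127.2))
((350, 132, 106, 114), ((402.71270751953125, 188.72683715820312), (103.03562927246094, 115.1106185913086), 24.432703018188477)) [0.56247566 0.18855934 0.03      ]
(1197.5, (202, 128, 124, 78), ((264.4872741699219, 192.98927307128906), (120.13430786132812, 125.3597640991211), 162.2282257080078))
```

Request:
play_rows:
  steps: "-1 0 -0.55 0 0 0 0; -1 0 -0.55 0 0 0 0; -1 0 -0.55 3 0 0 0; -1 0 -0.55 6 0 0 0; -1 0 -0.55 8 0 0 0; -1 0 -0.55 9.3 0 0 0; -1 0 -0.55 10 0 0 0; -1 0 -0.55 10.3 0 0 0; -1 0 -0.55 10.3 0 0 0; -1 0 -0.55 10.3 0 0 0"

```text
clock: 6.1
eef_pos: [0.5576, 0.3405, 0.0992]
eef_rot: [[1.0, 0.002, 0.001], [0.002, -1.0, 0.001], [0.001, -0.001, -1.0]]
wrist_force: [-0.6, 0.4, -1.9]
grip_width: 0.71
gripper_force: 20.0
```

```bash
python3 - <<'E'
from h import *
go([.557,.339,.0967])
E
```

```text
clk 6.1 pos [0.5576 0.3405 0.0992] shift [-0.06  0.15  0.25] rot [-0.0008 -0.0014  0.0019] F [-0.6  0.4 -1.9] w 0.71 20.0
```

Request:
play_rows:
  steps: "-1 0 0 0.1 0 0 0; -1 0 0 0.2 0 0 0; -1 0 0 0.2 0 0 0; -1 0 0 0.2 0 0 0; 1 0 0 0.2 0 0 0; 1 0 0 0.2 0 0 0; 1 0 0 0.2 0 0 0; 1 0 0 0.2 0 0 0; 1 0 0 0.2 0 0 0; 1 0 0 0.2 0 0 0"

```text
clock: 6.93
eef_pos: [0.5571, 0.3402, 0.0958]
eef_rot: [[1.0, 0.002, -0.0], [0.002, -1.0, -0.0], [-0.0, 0.0, -1.0]]
wrist_force: [0.9, -0.9, -0.5]
grip_width: 1.0
gripper_force: 0.0
```

Request:
play_rows:
  steps: "1 0 0 -1 0 0 0; 1 0 0 -3 0 0 0; 1 0 0 -6 0 0 0; 1 0 0 -9 0 0 0; 1 0 0 -12 0 0 0; 1 0 0 -15 0 0 0; 1 0 0 -15 0 0 0; 1 0 0 -15 0 0 0"

```text
clock: 7.6
eef_pos: [0.5575, 0.3404, 0.2486]
eef_rot: [[1.0, 0.002, 0.003], [0.002, -1.0, 0.002], [0.003, -0.002, -1.0]]
wrist_force: [-0.7, -0.0, -0.7]
grip_width: 0.997
gripper_force: 0.0
```

```bash
python3 - <<'E'
from h import *
c=eyes.camera('wrist'); save(c,'w3.png'); np.save('w3.npy',c,allow_pickle=True)
go([.4295,.034,.25])
for x in blobs(mask(c,(3,110,60),(14,255,255)),200): print('cop',x[:3])
E
```

```text
clk 7.65 pos [0.5571 0.3402 0.2466] shift [-12.82  30.6   -0.37] rot [-0.0005 -0.0009  0.0018] F [-1.   0.5 -0.7] w 0.998 0.0
cop (4364.0, (238, 160, 73, 80), ((274.13525390625, 201.123046875), (70.19578552246094, 79.81273651123047), 0.44429531693458557))
```

View pics/w3.png

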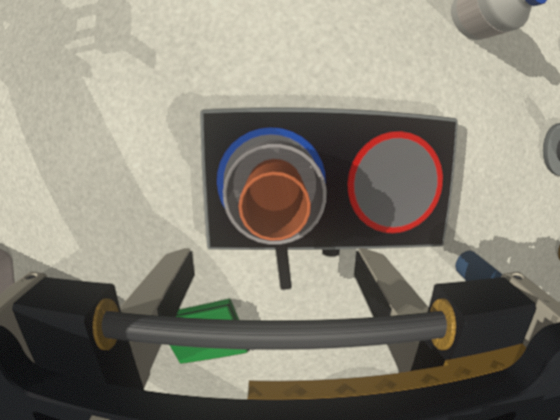

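Beaker stands in the pot, rim at (274,203), pot rim around (274,194); handle runs from (280,248) to (286,288). Next the jar.

Request:
play_rows:
  steps: "1 -12.8 30.6 -0.4 0 0 0; 1 -12.8 30.6 -0.4 0 0 0; 1 -12.8 30.6 -0.4 0 0 0; 1 -12.8 30.6 -0.4 0 0 0; 1 -12.8 30.6 -0.4 0 0 0; 1 -12.8 30.6 -0.4 0 0 0; 1 -12.8 30.6 -0.4 0 0 0; 1 -12.8 30.6 -0.4 0 0 0; 1 -12.8 30.6 -0.4 0 0 0; 1 -12.8 30.6 -0.4 0 0 0"

```text
clock: 8.48
eef_pos: [0.429, 0.0325, 0.2493]
eef_rot: [[1.0, -0.002, -0.0], [-0.002, -1.0, 0.0], [-0.0, -0.0, -1.0]]
wrist_force: [0.3, 0.3, 0.0]
grip_width: 1.003
gripper_force: 0.0
```

Request:
play_rows:
  steps: "1 0 0 0 0 0 0; 1 0 0 0 0 0 0; 1 0 0 0 0 0 0"

```text
clock: 8.73
eef_pos: [0.4298, 0.0349, 0.2493]
eef_rot: [[1.0, 0.003, -0.001], [0.003, -1.0, 0.0], [-0.001, -0.0, -1.0]]
wrist_force: [0.0, -0.5, 0.2]
grip_width: 1.003
gripper_force: 0.0
```

```bash
python3 - <<'E'
from h import *
c=eyes.camera('wrist'); save(c,'w4.png'); np.save('w4.npy',c,allow_pickle=True)
go([.4295,.034,.093])
for x in blobs(mask(c,(100,80,20),(125,255,255)),200): print('blue',x[:3])
t=np.linspace(0,2*np.pi,100)
P=np.array([proj(c,[.4295+.022*np.cos(a),.034+.022*np.sin(a),.12],True) for a in t]);print(P.min(0),P.max(0))
P=np.array([proj(c,[.4295+.022*np.cos(a),.034+.022*np.sin(a),.0],True) for a in t]);print(P.min(0),P.max(0))
E
```

```text
clk 8.78 pos [0.4298 0.0349 0.2494] shift [-0.02  0.09 15.64] rot [-0.      0.0011  0.0035] F [ 0.6  0.2 -0.5] w 1.002 0.0
blue (211.0, (256, 181, 43, 42), ((276.3916320800781, 201.42123413085938), (41.05158233642578, 41.67527389526367), 140.08811950683594))
blue (752.0, (484, 52, 38, 62), ((504.0274658203125, 82.47052001953125), (35.738319396972656, 53.519466400146484), 166.7630157470703))
blue (797.0, (40, 48, 48, 96), ((52.37255859375, 95.29902648925781), (65.11383056640625, 90.58313751220703), 8.956689834594727))
[250.9660164 179.5931737] [297.54897443 224.52847002]
[257.34631965 161.3320712 ] [291.1500994  194.45772422]
```

Request:
play_rows:
  steps: "1 0 0.3 4 0 0 0; 1 0 0.3 8 0 0 0; 1 0 0.3 12 0 0 0; 1 0 0.3 14.5 0 0 0; 1 0 0.3 15.6 0 0 0; 1 0 0.3 15.6 0 0 0; 1 0 0.3 15.6 0 0 0"

```text
clock: 9.37
eef_pos: [0.4301, 0.0313, 0.0949]
eef_rot: [[1.0, 0.003, 0.0], [0.003, -1.0, 0.0], [0.0, -0.0, -1.0]]
wrist_force: [0.4, 0.2, 0.5]
grip_width: 1.0
gripper_force: 0.0
```

Request:
play_rows:
  steps: "-1 0 0 0 0 0 0; -1 0 0 0 0 0 0; -1 0 0 0 0 0 0; -1 0 0 0 0 0 0; -1 0 0 0 0 0 0; -1 0 0 0 0 0 0; -1 0 0 0 0 0 0; -1 0 0 0 0 0 0; -1 0 0 0 0 0 0; -1 0 0 0 0 0 0"

```text
clock: 10.2
eef_pos: [0.4296, 0.0309, 0.0938]
eef_rot: [[1.0, 0.002, -0.0], [0.002, -1.0, -0.0], [-0.0, 0.0, -1.0]]
wrist_force: [0.0, -0.1, -0.1]
grip_width: 0.463
gripper_force: 20.0
```

Request:
play_rows:
  steps: "-1 0 0 0 0 0 0; -1 0 0 0 0 0 0; -1 0 0 -1 0 0 0; -1 0 0 -3 0 0 0; -1 0 0 -6 0 0 0; -1 0 0 -9 0 0 0; -1 0 0 -12 0 0 0; -1 0 0 -15 0 0 0; -1 0 0 -17 0 0 0; -1 0 0 -17 0 0 0"

```text
clock: 11.03
eef_pos: [0.4304, 0.031, 0.269]
eef_rot: [[1.0, 0.002, 0.006], [0.002, -1.0, 0.0], [0.006, -0.0, -1.0]]
wrist_force: [0.2, -0.2, -0.1]
grip_width: 0.462
gripper_force: 20.0
```

```bash
python3 - <<'E'
from h import *
c=eyes.camera('wrist'); save(c,'w5.png'); 
go([.557,.340,.26])
E
```

```text
clk 11.08 pos [0.4301 0.031  0.2663] shift [ 12.74 -30.88   0.68] rot [-0.0001 -0.0035  0.0018] F [ 0.2 -0.5 -1.1] w 0.463 20.0
```

Request:
play_rows:
  steps: "-1 1 -2 0 0 0 0; -1 2.5 -6 0 0 0 0; -1 4 -10 0 0 0 0; -1 5.5 -13.5 0 0 0 0; -1 7 -17 0 0 0 0; -1 8.5 -20.5 0 0 0 0; -1 10 -24 0 0 0 0; -1 11.3 -27.5 0 0 0 0; -1 12.3 -30 0 0 0 0; -1 12.7 -30.9 0 0 0 0"

```text
clock: 11.92
eef_pos: [0.5562, 0.3431, 0.2612]
eef_rot: [[1.0, 0.004, -0.003], [0.004, -1.0, -0.001], [-0.003, 0.001, -1.0]]
wrist_force: [-0.5, -0.7, -1.7]
grip_width: 0.456
gripper_force: 20.0
```

Request:
play_rows:
  steps: "-1 0 0 0 0 0 0; -1 0 0 0 0 0 0; -1 0 0 0 0 0 0"

```text
clock: 12.17
eef_pos: [0.5558, 0.3391, 0.2636]
eef_rot: [[1.0, 0.001, -0.0], [0.001, -1.0, -0.0], [-0.0, 0.0, -1.0]]
wrist_force: [0.3, 0.0, -0.3]
grip_width: 0.457
gripper_force: 20.0
```

```bash
python3 - <<'E'
from h import *
c=eyes.camera('wrist'); save(c,'w6.png'); np.save('w6.npy',c,allow_pickle=True)
go([.557,.340,.1335])
for x in blobs(mask(c,(3,110,60),(14,255,255)),100): print('cop',x[:2])
t=np.linspace(0,2*np.pi,200)
P=np.array([proj(c,[.557+.033*np.cos(a),.34+.033*np.sin(a),.13],True) for a in t]);print(P.min(0),P.max(0))
E
```

```text
clk 12.22 pos [0.5558 0.339  0.264 ] shift [ 0.12 -0.1  13.05] rot [ 0.0002 -0.0001  0.0009] F [-0.4  0.7 -2.1] w 0.461 20.0
cop (2077.5, (238, 156, 70, 62))
[237.84876197 165.56171086] [306.78675434 232.22123422]
```

View pics/w6.png

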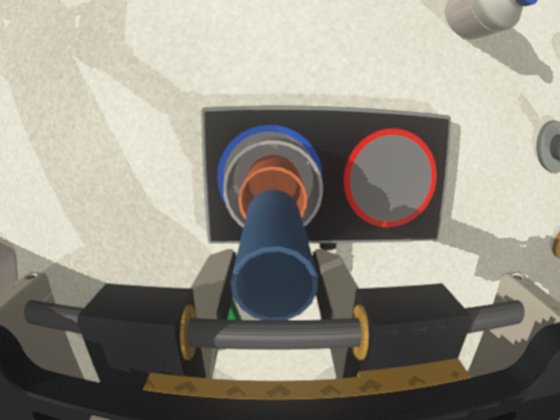

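Jar hangs straight over the beaker mouth (rim at columns 238..307, jar about column 274).

Request:
play_rows:
  steps: "-1 0.1 -0.1 1 0 0 0; -1 0.1 -0.1 3 0 0 0; -1 0.1 -0.1 5 0 0 0; -1 0.1 -0.1 7 0 0 0; -1 0.1 -0.1 9 0 0 0; -1 0.1 -0.1 11 0 0 0; -1 0.1 -0.1 12.2 0 0 0; -1 0.1 -0.1 12.7 0 0 0; -1 0.1 -0.1 12.9 0 0 0; -1 0.1 -0.1 12.9 0 0 0"

```text
clock: 13.05
eef_pos: [0.5572, 0.3411, 0.1353]
eef_rot: [[1.0, 0.002, 0.001], [0.002, -1.0, 0.0], [0.001, -0.0, -1.0]]
wrist_force: [-1.0, -0.3, -1.1]
grip_width: 0.461
gripper_force: 20.0
```

Request:
play_rows:
  steps: "-1 0 0 0 0 0 0; -1 0 0 0 0 0 0; -1 0 0 0 0 0 0"

```text
clock: 13.3
eef_pos: [0.5574, 0.3414, 0.1358]
eef_rot: [[1.0, 0.002, 0.001], [0.002, -1.0, 0.001], [0.001, -0.001, -1.0]]
wrist_force: [0.9, 0.6, -1.1]
grip_width: 0.464
gripper_force: 20.0
```

Request:
play_rows:
  steps: "-1 0 0 0.1 0 0 0; -1 0 0 0.2 0 0 0; -1 0 0 0.2 0 0 0; 1 0 0 0.2 0 0 0; 1 0 0 0.2 0 0 0; 1 0 0 0.2 0 0 0; 1 0 0 0.2 0 0 0; 1 0 0 0.2 0 0 0; 1 0 0 0.2 0 0 0; 1 0 0 0.2 0 0 0"

```text
clock: 14.13
eef_pos: [0.5571, 0.3412, 0.1329]
eef_rot: [[1.0, 0.002, 0.0], [0.002, -1.0, 0.0], [0.0, -0.0, -1.0]]
wrist_force: [-0.1, -0.3, 0.8]
grip_width: 0.913
gripper_force: 0.0
```

Request:
play_rows:
  steps: "1 0 0 -1 0 0 0; 1 0 0 -3 0 0 0; 1 0 0 -6 0 0 0; 1 0 0 -9 0 0 0; 1 0 0 -12 0 0 0; 1 -3 0 -15 0 0 0; 1 -7 0 -15 0 0 0; 1 -10 0 -15 0 0 0; 1 -10 0 -15 0 0 0; 1 -10 0 -15 0 0 0"

```text
clock: 14.97
eef_pos: [0.4562, 0.3412, 0.2845]
eef_rot: [[1.0, 0.003, 0.002], [0.003, -1.0, 0.001], [0.002, -0.001, -1.0]]
wrist_force: [-0.5, 0.3, -0.4]
grip_width: 1.0
gripper_force: 0.0
```

```bash
python3 - <<'E'
from h import *
for n in ('wrist','side','scene'):
    c=eyes.camera(n); save(c,n+'7.png'); np.save(n+'7.npy',c,allow_pickle=True)
go([.467,.340,.06])
E
```

```text
clk 15.12 pos [0.4577 0.3409 0.2829] shift [ 0.93  0.09 22.29] rot [0.0001 0.     0.0014] F [ 0.5  0.2 -0.4] w 1.001 0.0
```

View pics/wrist7.png

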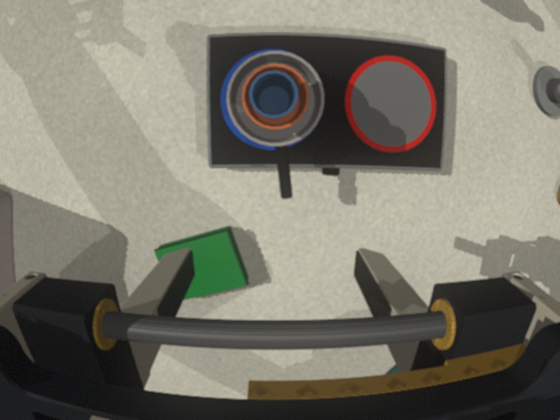

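Nested: jar (273,95) in beaker in pot (273,98); handle runs (282,150) to (288,196); heat ring (391,103).

```bash
python3 - <<'E'
from h import *
c=np.load('wrist7.npy',allow_pickle=True).item()
a=onz(c,282.5,152,.082,True);b=onz(c,288,196,.082,True);print(a,b,np.degrees(np.arctan2(*(a-b)[1::-1])))
print('jar',onz(c,273.5,94,.159,True),'beaker',onz(c,273.5,96,.13,True),'pot',onz(c,273,98.5,.09,True),'heat',onz(c,391.5,103.5,.03,True),'rest',onz(c,271,99,.03,True))
# dark mask of handle
g=c['frame'].max(2); m=((g<55)*255).astype(np.uint8); m[:152]=0;m[205:]=0;m[:,:265]=0;m[:,305:]=0
for x in blobs(m): print(x[1],cv2.minAreaRect(x[3]), cv2.moments(x[3])['m10']/x[0])
# plate edges direction
for p in [(209,36),(211,166),(445,47),(441,166)]: print(onz(c,*p,.03,True).round(3))
go([.46,.335,.056])
E
```

```text
[0.49592347 0.33123944 0.082     ] [0.4443153  0.32435003 0.082     ] 7.603717341845808
jar [0.5566149  0.34137747 0.159     ] beaker [0.55662503 0.34147476 0.13      ] pot [0.55634062 0.34215297 0.09      ] heat [0.55990677 0.18527681 0.03      ] rest [0.55897797 0.34499463 0.03      ]
(265, 152, 40, 41) ((284.5, 172.0), (40.0, 39.0), 90.0) 284.32205301748445
[0.646 0.425 0.03 ]
[0.472 0.424 0.03 ]
[0.65  0.103 0.03 ]
[0.478 0.102 0.03 ]
clk 15.12 pos [0.4577 0.3409 0.2829] shift [ 0.23  0.59 22.69] rot [0.0001 0.     0.0014] F [ 0.5  0.2 -0.4] w 1.001 0.0
```

Request:
play_rows:
  squeeze: 55
  steps: "1 0.5 1.35 4 0 0 -0.1; 1 0.5 1.35 8 0 0 -0.147; 1 0.5 1.35 12 0 0 -0.147; 1 0.5 1.35 16 0 0 -0.147; 1 0.5 1.35 19 0 0 -0.147; 1 0.5 1.35 21.5 0 0 -0.147; 1 0.5 1.35 22.6 0 0 -0.147; 1 0.5 1.35 22.6 0 0 -0.147; 1 0.5 1.35 22.6 0 0 -0.147"

```text
clock: 15.87
eef_pos: [0.4627, 0.3275, 0.0574]
eef_rot: [[0.989, 0.148, -0.0], [0.148, -0.989, -0.0], [-0.0, 0.0, -1.0]]
wrist_force: [1.0, -0.2, 0.3]
grip_width: 1.004
gripper_force: 0.0
```

```bash
python3 - <<'E'
from h import *
c=eyes.camera('wrist'); save(c,'w8.png'); 
go([.4626,.3275,.056],8.4)
E
```

```text
clk 15.92 pos [0.4631 0.3279 0.0584] shift [-0.05  0.03  0.24] rot [-0.0006 -0.0013  0.0019] F [0.  1.  0.8] w 1.001 0.0
```

View pics/w8.png

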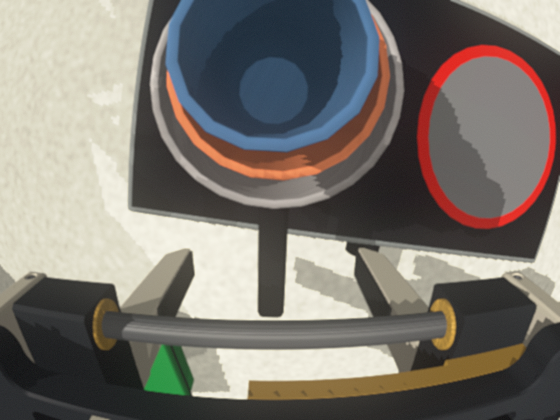

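Handle is centred between the fingers (column 271 versus 274). Grip and slide.

Request:
play_rows:
  steps: "-1 0 0 0.1 0 0 0; -1 0 0 0.1 0 0 0; -1 0 0 0.1 0 0 0; -1 0 0 0.1 0 0 0; -1 0 0 0.1 0 0 0; -1 0 0 0.1 0 0 0; -1 0 0 0.1 0 0 0; -1 0 0 0.1 0 0 0; -1 0 0 0.1 0 0 0; -1 0 0 0.1 0 0 0"

```text
clock: 16.75
eef_pos: [0.4621, 0.3275, 0.0558]
eef_rot: [[0.989, 0.148, -0.0], [0.148, -0.989, -0.0], [-0.0, 0.0, -1.0]]
wrist_force: [0.2, 0.4, -0.2]
grip_width: 0.334
gripper_force: 0.0
```

Request:
play_rows:
  steps: "-1 0 0 0 0 0 0; -1 0 0 0 0 0 0; -1 0 0 0 0 0 0; -1 0 0 0 0 0 0; -1 0 0 0 0 0 0"

```text
clock: 17.17
eef_pos: [0.4621, 0.3275, 0.0558]
eef_rot: [[0.989, 0.148, -0.0], [0.148, -0.989, -0.0], [-0.0, 0.0, -1.0]]
wrist_force: [-1.2, -0.5, 0.3]
grip_width: 0.143
gripper_force: 55.0
```

```bash
python3 - <<'E'
from h import *
c=eyes.camera('wrist'); save(c,'w9.png'); np.save('w9.npy',c,allow_pickle=True)
go([.4626,.3275,.056],8.4)
E
```

```text
clk 17.22 pos [0.4621 0.3275 0.0558] shift [ 0.05  0.01 -0.02] rot [0.     0.0001 0.0021] F [ 0.2 -0.2  1. ] w 0.147 55.0
```

Request:
play_rows:
  steps: "-1 -0.03 0.3 0 0 0 0; -1 -0.1 0.9 0 0 0 0; -1 -0.2 1.7 0 0 0 0; -1 -0.3 2.5 0 0 0 0; -1 -0.4 3.3 0 0 0 0; -1 -0.5 4.1 0 0 0 0; -1 -0.6 4.9 0 0 0 0; -1 -0.65 5.6 0 0 0 0; -1 -0.7 5.9 0 0 0 0; -1 -0.7 6 0 0 0 0"

```text
clock: 18.05
eef_pos: [0.4641, 0.2664, 0.0559]
eef_rot: [[0.989, 0.148, -0.0], [0.148, -0.989, -0.0], [-0.0, 0.0, -1.0]]
wrist_force: [-1.6, 3.8, -1.4]
grip_width: 0.147
gripper_force: 55.2
```

Request:
play_rows:
  steps: "-1 -0.03 0.3 0 0 0 0; -1 -0.1 0.9 0 0 0 0; -1 -0.2 1.7 0 0 0 0; -1 -0.3 2.5 0 0 0 0; -1 -0.4 3.3 0 0 0 0; -1 -0.5 4.1 0 0 0 0; -1 -0.6 4.9 0 0 0 0; -1 -0.65 5.6 0 0 0 0; -1 -0.7 5.9 0 0 0 0; -1 -0.7 6 0 0 0 0"

```text
clock: 18.88
eef_pos: [0.466, 0.2061, 0.0558]
eef_rot: [[0.989, 0.147, -0.0], [0.147, -0.989, -0.0], [-0.0, 0.0, -1.0]]
wrist_force: [-1.5, 4.1, -1.6]
grip_width: 0.146
gripper_force: 55.2
```

```bash
python3 - <<'E'
from h import *
c=eyes.camera('wrist'); save(c,'w10.png'); np.save('w10.npy',c,allow_pickle=True)
d=eyes.camera('side'); save(d,'side10.png')
im=c['frame'].copy(); im[:110,:150]=d['frame'][110:220,190:340]
cv2.imwrite('pics/c10.png',im[:,:,::-1])
go([.4626,.3275,.056],8.4)
E
```

```text
clk 18.98 pos [0.466  0.2065 0.0558] shift [  1.45 -12.02  -0.02] rot [0.0001 0.0002 0.0018] F [-1.5  1.2 -1. ] w 0.144 55.1
```

View pics/c10.png

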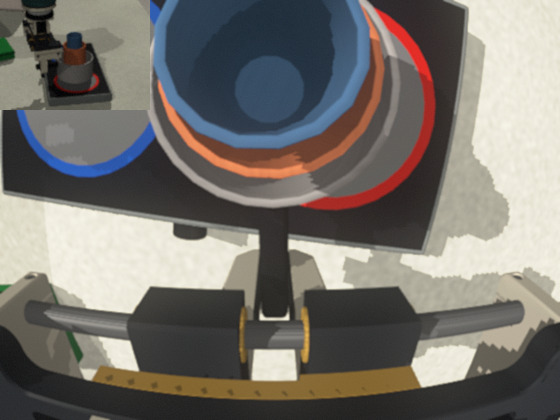

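Pot is part way onto the red ring, load upright, handle barely turned in the grip. About 3.5 cm remain.

Request:
play_rows:
  steps: "-1 -0.05 0.3 0 0 0 0; -1 -0.1 0.9 0 0 0 0; -1 -0.25 1.7 0 0 0 0; -1 -0.35 2.5 0 0 0 0; -1 -0.45 3.1 0 0 0 0; -1 -0.5 3.4 0 0 0 0; -1 -0.5 3.5 0 0 0 0; -1 -0.5 3.5 0 0 0 0"

```text
clock: 19.65
eef_pos: [0.4662, 0.171, 0.0558]
eef_rot: [[0.989, 0.148, -0.0], [0.148, -0.989, -0.0], [-0.0, 0.0, -1.0]]
wrist_force: [-1.2, 2.1, -1.2]
grip_width: 0.145
gripper_force: 55.1
```

```bash
python3 - <<'E'
from h import *
c=eyes.camera('wrist'); save(c,'w11.png'); np.save('w11.npy',c,allow_pickle=True)
S=eyes.camera('scene');np.save('scene11.npy',S,allow_pickle=True)
D=eyes.camera('side');np.save('side11.npy',D,allow_pickle=True)
go([.4626,.3275,.056],8.4)
k=lambda c,x,y:cv2.resize(c['frame'][y:y+60,x:x+80],None,fx=5,fy=5,interpolation=cv2.INTER_CUBIC)
im=np.vstack([np.hstack([k(S,260,200),k(D,225,140)]),cv2.resize(c['frame'],(400,300))[:, :].repeat(1,1) if 0 else np.hstack([cv2.resize(c['frame'],(400,300)),c['frame'][0:300,120:520]])])
cv2.imwrite('pics/c11.png',im[:,:,::-1])
E
```

```text
clk 19.8 pos [0.4663 0.1714 0.0558] shift [  1.95 -15.49  -0.02] rot [0.0003 0.0002 0.0021] F [-1.1  0.9 -0.9] w 0.147 55.0
```

View pics/c11.png

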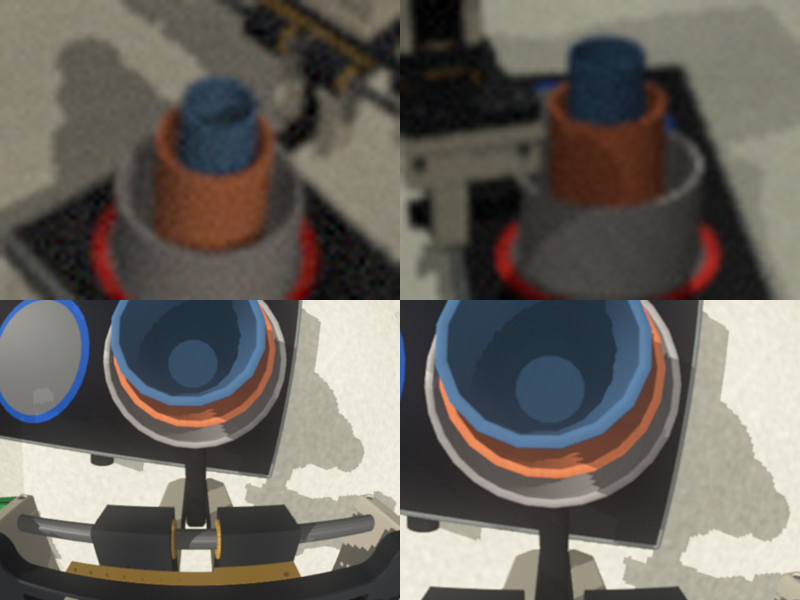

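Pot sits nearly concentric on the red ring in all views. I release and check from above.

Request:
play_rows:
  steps: "0.2 0 0 0 0 0 0; 0.2 0 0 0 0 0 0; 0.2 0 0 0 0 0 0; 0.2 0 0 0 0 0 0; 0.2 0 0 0 0 0 0; 0.2 0 0 -3 0 0 0; 0.2 0 0 -7 0 0 0; 0.2 0 0 -11 0 0 0; 0.2 0 0 -15 0 0 0; 0.2 0 0 -18 0 0 0"

```text
clock: 20.63
eef_pos: [0.4664, 0.1714, 0.2395]
eef_rot: [[0.989, 0.148, 0.003], [0.148, -0.989, 0.001], [0.003, -0.0, -1.0]]
wrist_force: [0.7, 0.3, 0.5]
grip_width: 0.597
gripper_force: 0.0
```

Request:
play_rows:
  steps: "1 2 0 -4 0 0 0; 1 4 0 -5 0 0 0; 1 4 0 -5 0 0 0; 1 4 0 -5 0 0 0"

```text
clock: 20.97
eef_pos: [0.5063, 0.1774, 0.2858]
eef_rot: [[0.989, 0.148, -0.0], [0.148, -0.989, -0.0], [-0.0, 0.0, -1.0]]
wrist_force: [0.0, -0.5, -0.7]
grip_width: 0.837
gripper_force: 0.0
```

```bash
cat > chk.py <<'E'
from h import *
import sys
c=eyes.camera('wrist'); save(c,sys.argv[1]+'.png'); np.save(sys.argv[1]+'.npy',c,allow_pickle=True)
m=mask(c,(0,130,60),(4,255,255))|mask(c,(174,130,60),(180,255,255))
b=max(blobs(m,200),key=lambda x:x[0]);print('red',b[:3],onz(c,*b[2][0],.03,True).round(4))
b=max(blobs(mask(c,(4,110,60),(14,255,255)),200),key=lambda x:x[0]);print('beaker',b[:3],onz(c,*b[2][0],.13,True).round(4))
b=max(blobs(mask(c,(100,70,20),(125,255,255)),200),key=lambda x:x[0] if x[2][0][0]>200 else 0);print('jar',b[:3],onz(c,*b[2][0],.159,True).round(4))
print('cam',ray(c,0,0)[0]); go([.46,.17,.056],8.4)
E
python3 chk.py w12
```

```text
red (659.0, (223, 85, 103, 94), ((273.9142761230469, 136.82115173339844), (99.71849822998047, 100.49713897705078), 70.95221710205078)) [0.5589 0.1848 0.03  ]
beaker (3331.0, (241, 109, 66, 66), ((273.2995910644531, 141.6123809814453), (64.79174041748047, 65.49370574951172), 53.20256042480469)) [0.5606 0.1856 0.13  ]
jar (1664.0, (249, 120, 47, 48), ((271.6738586425781, 143.70118713378906), (45.812950134277344, 46.32610321044922), 79.91950988769531)) [0.5608 0.187  0.159 ]
cam [0.58610684 0.18851876 0.45224982]
clk 21.02 pos [0.5056 0.1773 0.2849] shift [-4.58  0.04 22.89] rot [0.0001 0.0014 0.0021] F [-1.  -0.1 -0.6] w 0.881 0.0
```

View pics/w12.png

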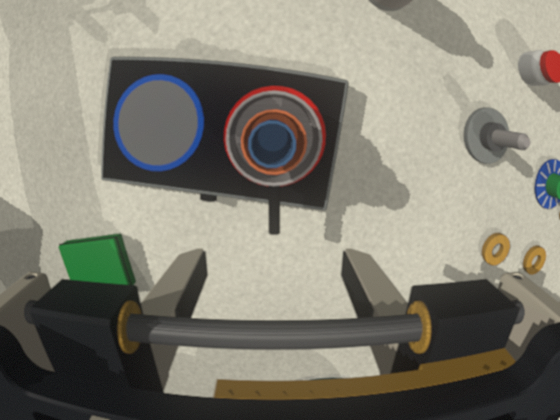

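Pot concentric within the red ring, (274,137); handle points down at (274,232); sleeves at (496,249) and (535,258). Quick numeric rim check.

```bash
python3 - <<'E'
from h import *
c=np.load('w12.npy',allow_pickle=True).item();f=c['frame'].astype(int)
print([tuple(f[136,u]) for u in range(219,236)]);print([tuple(f[136,u]) for u in range(312,332)])
print([tuple(f[v,274]) for v in range(81,98)]);print([tuple(f[v,262]) for v in range(176,194)])
t=np.linspace(0,2*np.pi,360)
for n,x,y,z,R in [('rim',.5605,.1855,.09,.054),('ringO',.5605,.185,.03,.066),('ringI',.5605,.185,.03,.058)]:
    P=np.array([proj(c,[x+R*np.cos(a),y+R*np.sin(a),z],True) for a in t]);print(n,P.min(0).round(1),P.max(0).round(1))
E
```

```text
[(np.int64(35), np.int64(32), np.int64(35)), (np.int64(32), np.int64(29), np.int64(33)), (np.int64(31), np.int64(30), np.int64(33)), (np.int64(43), np.int64(31), np.int64(32)), (np.int64(81), np.int64(29), np.int64(30)), (np.int64(126), np.int64(40), np.int64(38)), (np.int64(153), np.int64(76), np.int64(73)), (np.int64(157), np.int64(117), np.int64(111)), (np.int64(152), np.int64(138), np.int64(132)), (np.int64(136), np.int64(133), np.int64(127)), (np.int64(104), np.int64(101), np.int64(98)), (np.int64(74), np.int64(72), np.int64(69)), (np.int64(68), np.int64(65), np.int64(63)), (np.int64(69), np.int64(65), np.int64(64)), (np.int64(71), np.int64(68), np.int64(66)), (np.int64(76), np.int64(71), np.int64(69)), (np.int64(91), np.int64(88), np.int64(86))]
[(np.int64(82), np.int64(77), np.int64(74)), (np.int64(72), np.int64(69), np.int64(64)), (np.int64(65), np.int64(62), np.int64(59)), (np.int64(63), np.int64(60), np.int64(58)), (np.int64(61), np.int64(58), np.int64(56)), (np.int64(63), np.int64(60), np.int64(58)), (np.int64(78), np.int64(74), np.int64(70)), (np.int64(97), np.int64(94), 
[... 1520 characters left out ...]
, np.int64(92)), (np.int64(130), np.int64(124), np.int64(118)), (np.int64(150), np.int64(144), np.int64(137)), (np.int64(148), np.int64(139), np.int64(133)), (np.int64(123), np.int64(109), np.int64(103)), (np.int64(84), np.int64(69), np.int64(65)), (np.int64(51), np.int64(44), np.int64(42)), (np.int64(45), np.int64(44), np.int64(44)), (np.int64(44), np.int64(42), np.int64(40)), (np.int64(47), np.int64(45), np.int64(44)), (np.int64(47), np.int64(45), np.int64(44)), (np.int64(47), np.int64(46), np.int64(44)), (np.int64(45), np.int64(43), np.int64(42)), (np.int64(49), np.int64(47), np.int64(44))]
rim [225.1  90.4] [321.9 186.2]
ringO [223.2  84.9] [324.8 185.4]
ringI [229.3  91. ] [318.7 179.5]
```

Pot is about 1 mm off the heat mark centre. On to the sleeves.

Request:
play_rows:
  steps: "1 -12.1 39.4 5 0 0 0.147; 1 -12.1 39.4 5 0 0 0.147; 1 -12.1 39.4 5 0 0 0.147; 1 -12.1 39.4 5 0 0 0.147; 1 -12.1 39.4 8 0 0 0.147; 1 -12.1 39.4 8 0 0 0.147; 1 -12.1 39.4 8 0 0 0.147; 1 -12.1 39.4 8 0 0 0.147; 1 -12.1 39.4 8 0 0 0.147; 1 -12.1 39.4 8 0 0 0.147"

```text
clock: 21.85
eef_pos: [0.4434, -0.2277, 0.2052]
eef_rot: [[1.0, 0.002, -0.001], [0.002, -1.0, 0.001], [-0.001, -0.001, -1.0]]
wrist_force: [0.1, 1.1, -0.5]
grip_width: 0.998
gripper_force: 0.0
```

Request:
play_rows:
  steps: "1 0 0 0 0 0 0; 1 0 0 0 0 0 0; 1 0 0 0 0 0 0"

```text
clock: 22.1
eef_pos: [0.4446, -0.2259, 0.2061]
eef_rot: [[1.0, 0.001, -0.001], [0.001, -1.0, 0.001], [-0.001, -0.001, -1.0]]
wrist_force: [0.4, 0.0, 0.6]
grip_width: 1.0
gripper_force: 0.0
```

```bash
cat > slv.py <<'E'
from h import *
import sys
def brass():
    out={}
    for n in ('scene','side','wrist'):
        c=eyes.camera(n);f=n=='wrist'
        for x in blobs(mask(c,(12,120,60),(30,255,255)),50):
            p=onz(c,*x[2][0],.008,f)
            if .3<p[0]<.75 and -.6<p[1]<.05 and x[2][1][1]<1.8*x[2][1][0] and not(f and x[1][1]>265 ): print(n,'brass',x[0],np.round(x[2][0],1),x[1],p[:2].round(4))
        for x in blobs(mask(c,(50,110,20),(85,255,255)),50):
            p=onz(c,*x[2][0],.025,f)
            if .3<p[0]<.8 and -.6<p[1]<.05: print(n,'hub',x[0],np.round(x[2][0],1),p[:2].round(4))
        if f: print('cam',ray(c,0,0)[0].round(3)); save(c,sys.argv[1]+'.png');np.save(sys.argv[1]+'.npy',c,allow_pickle=True)
brass(); go([float(a) for a in sys.argv[2:5]])
E
python3 slv.py w13 .444 -.231 .003
```

```text
scene brass 126.5 [254.7 169.4] (247, 164, 16, 12) [ 0.4456 -0.2294]
scene brass 106.0 [206.1 153.6] (199, 149, 15, 10) [ 0.5436 -0.4183]
scene brass 105.0 [239.5 152.3] (233, 147, 14, 11) [ 0.4343 -0.3509]
scene hub 111.0 [207.  165.6] [ 0.5868 -0.3312]
side brass 985.0 [304.8 389.2] (288, 371, 35, 37) [ 0.5412 -0.4202]
side brass 822.5 [235.9 363.4] (220, 347, 33, 34) [ 0.4309 -0.3541]
side brass 557.0 [237.4 309.7] (224, 297, 28, 26) [ 0.4429 -0.2325]
side hub 551.0 [316.9 337.9] [ 0.5822 -0.3364]
wrist brass 1700.0 [380.5 199.4] (357, 176, 48, 48) [ 0.4309 -0.3542]
wrist brass 1934.0 [279.7 188.5] (255, 164, 51, 50) [ 0.4428 -0.2325]
wrist brass 1603.0 [435.9 111.6] (414, 88, 45, 48) [ 0.5412 -0.4201]
wrist hub 1333.5 [376.8  67.5] [ 0.5836 -0.3368]
cam [ 0.526 -0.226  0.373]
clk 22.25 pos [ 0.4454 -0.2253  0.207 ] shift [-0.15  0.57 20.4 ] rot [ 0.0001 -0.0004  0.0036] F [ 0.2 -0.7 -0.4] w 1.0 0.0
```

Carousel has been knocked to about (0.583,-0.337); the sleeves stand as before. Grip the first sleeve.

Request:
play_rows:
  squeeze: 25
  steps: "1 -0.2 0.7 4 0 0 0; 1 -0.2 0.7 8 0 0 0; 1 -0.2 0.7 12 0 0 0; 1 -0.2 0.7 15.5 0 0 0; 1 -0.2 0.7 18 0 0 0; 1 -0.2 0.7 19.6 0 0 0; 1 -0.2 0.7 20.2 0 0 0; 1 -0.2 0.7 20.2 0 0 0; 1 -0.2 0.7 20.2 0 0 0"

```text
clock: 23.0
eef_pos: [0.4438, -0.2332, 0.0058]
eef_rot: [[1.0, 0.003, 0.001], [0.003, -1.0, -0.0], [0.001, 0.0, -1.0]]
wrist_force: [0.4, -0.5, 0.1]
grip_width: 1.0
gripper_force: 0.0
```

Request:
play_rows:
  steps: "-1 0 0 0 0 0 0; -1 0 0 0 0 0 0; -1 0 0 0 0 0 0; -1 0 0 0 0 0 0; -1 0 0 0 0 0 0; -1 0 0 0 0 0 0; -1 0 0 0 0 0 0; -1 0 0 0 0 0 0; -1 0 0 0 0 0 0; -1 0 0 0 0 0 0"

```text
clock: 23.83
eef_pos: [0.4433, -0.2335, 0.005]
eef_rot: [[1.0, 0.002, 0.0], [0.002, -1.0, -0.0], [0.0, 0.0, -1.0]]
wrist_force: [-1.4, 0.2, 4.8]
grip_width: 0.626
gripper_force: 25.0
```

```bash
python3 slv.py w14 .628 -.143 .16
```

```text
scene brass 65.0 [252.5 169.4] (247, 164, 11, 12) [ 0.452  -0.2345]
scene brass 107.0 [206.3 153.6] (199, 149, 15, 10) [ 0.5432 -0.4179]
scene brass 85.0 [238.7 152.6] (233, 147, 13, 11) [ 0.4378 -0.3513]
scene hub 111.0 [207.  165.6] [ 0.5868 -0.3312]
side brass 986.0 [304.7 389.2] (288, 371, 35, 38) [ 0.5412 -0.4201]
side brass 822.5 [235.9 363.4] (220, 347, 33, 34) [ 0.4309 -0.3541]
side hub 550.0 [317.  337.9] [ 0.5823 -0.3363]
wrist brass 3061.0 [459.3 264.7] (418, 232, 82, 71) [ 0.4395 -0.3515]
wrist brass 8321.5 [273.7 263.9] (220, 213, 108, 102) [ 0.4438 -0.2342]
wrist hub 4872.5 [473.5  27. ] [ 0.5775 -0.3352]
cam [ 0.524 -0.234  0.171]
clk 23.98 pos [ 0.4432 -0.2336  0.005 ] shift [ 18.49  -9.02 -15.5 ] rot [ 0.     -0.0001  0.0018] F [-1.1  1.6  5.5] w 0.625 25.0
```

Request:
play_rows:
  steps: "-1 0 0 -1 0 0 0; -1 0 0 -4 0 0 0; -1 0 0 -8 0 0 0; -1 0 0 -12 0 0 0; -1 3 -1.5 -15 0 0 0; -1 6.5 -3.2 -15.5 0 0 0; -1 10 -5 -15.5 0 0 0; -1 13.5 -6.6 -15.5 0 0 0; -1 16.5 -8 -15.5 0 0 0; -1 18.5 -9 -15.5 0 0 0"

```text
clock: 24.82
eef_pos: [0.6301, -0.1415, 0.1597]
eef_rot: [[1.0, 0.003, -0.0], [0.003, -1.0, 0.0], [-0.0, -0.0, -1.0]]
wrist_force: [-0.8, -0.3, -0.9]
grip_width: 0.627
gripper_force: 25.0
```

Request:
play_rows:
  steps: "-1 0 0 0 0 0 0; -1 0 0 0 0 0 0; -1 0 0 0 0 0 0"

```text
clock: 25.07
eef_pos: [0.6275, -0.1434, 0.1598]
eef_rot: [[1.0, 0.002, -0.001], [0.002, -1.0, -0.0], [-0.001, 0.0, -1.0]]
wrist_force: [0.5, -0.1, -0.7]
grip_width: 0.625
gripper_force: 25.0
```

```bash
python3 slv.py w15 .628 -.143 .12
```

```text
scene brass 92.5 [217.1 166.8] (211, 160, 13, 14) [ 0.5507 -0.3235]
scene brass 75.5 [205.1 153.6] (200, 149, 11, 10) [ 0.5469 -0.4205]
scene hub 92.0 [206.2 165.3] [ 0.5884 -0.3343]
side brass 971.5 [304.6 389.4] (288, 371, 35, 37) [ 0.5409 -0.4204]
side brass 823.0 [235.9 363.5] (220, 347, 33, 34) [ 0.4309 -0.3541]
side hub 545.5 [316.9 338. ] [ 0.5822 -0.3366]
wrist brass 1140.0 [488.  263.4] (471, 243, 36, 43) [ 0.5418 -0.4204]
wrist brass 8325.5 [273.7 263.5] (220, 213, 108, 102) [ 0.5523 -0.1442]
wrist hub 963.5 [451.1 242. ] [ 0.5812 -0.3423]
cam [ 0.708 -0.144  0.327]
clk 25.22 pos [ 0.6273 -0.1438  0.1602] shift [ 0.07 -0.08  4.02] rot [ 0.0002 -0.0003  0.0009] F [ 0.8  0.1 -0.2] w 0.626 25.0
```

View pics/w15.png

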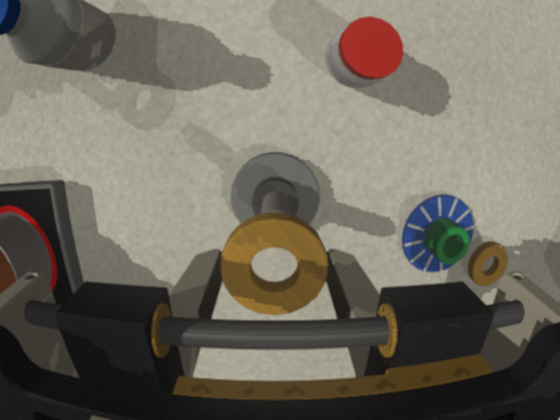

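Held sleeve at (274,263), spindle foot spans columns 231..320, top row 152, shaft just behind the sleeve, column 275; carousel (445,240).

```bash
python3 - <<'E'
from h import *
c=np.load('w15.npy',allow_pickle=True).item()
t=np.linspace(0,2*np.pi,360)
def e(n,x,y,z,R):
    P=np.array([proj(c,[x+R*np.cos(a),y+R*np.sin(a),z],True) for a in t]);print(n,P.min(0).round(1),P.max(0).round(1))
e('foot',.628,-.143,.015,.045);e('foot',.628,-.146,.015,.045);e('foot0',.628,-.143,.0,.045)
e('sleeve top',.6273,-.1438,.169,.03);e('bot',.6273,-.1438,.155,.03)
f=c['frame'].astype(int).mean(2)
print('row190 L',f[190,222:242].round(),'R',f[190,308:330].round());print('col 275',f[142:165,275].round())
print('shaft row 208',f[208,255:300].round())
E
```

```text
foot [227.3 152.1] [317.8 239.7]
foot [230.3 152.1] [320.8 239.8]
foot0 [229.3 150.4] [315.9 234.6]
sleeve top [217.7 216.8] [327.7 314.8]
bot [221.5 209.1] [324.1 302. ]
row190 L [144. 140. 140. 140. 142. 142. 143. 143. 136. 118. 111. 107. 106. 105.
 104.  98.  96.  95.  94.  93.] R [ 76.  77.  76.  75.  77.  79.  85.  95.  98.  96.  93.  96. 105. 111.
 111. 111. 113. 111. 113. 114. 113. 114.]
col 275 [158. 158. 158. 155. 147. 143. 141. 141. 140. 130.  97.  82.  95. 103.
 105. 105. 104. 104. 105. 103. 105. 103. 101.]
shaft row 208 [71. 68. 67. 67. 68. 70. 81. 92. 99. 98. 96. 94. 91. 89. 86. 85. 81. 79.
 78. 74. 72. 69. 68. 65. 63. 60. 58. 58. 56. 59. 58. 58. 58. 58. 55. 53.
 52. 50. 54. 53. 52. 50. 58. 64. 73.]
```

Request:
play_rows:
  steps: "-1 0.1 0.13 0 0 0 0; -1 0.1 0.13 2 0 0 0; -1 0.1 0.13 4 0 0 0; -1 0.1 0.13 5 0 0 0; -1 0.1 0.13 6 0 0 0; -1 0.1 0.13 7 0 0 0; -1 0.1 0.13 7.5 0 0 0; -1 0.1 0.13 7.5 0 0 0; -1 0.1 0.13 7.5 0 0 0"

```text
clock: 25.97
eef_pos: [0.6292, -0.1446, 0.0851]
eef_rot: [[1.0, 0.002, 0.0], [0.002, -1.0, -0.0], [0.0, 0.0, -1.0]]
wrist_force: [0.2, -0.3, -1.0]
grip_width: 0.623
gripper_force: 25.0
```

```bash
python3 -c "
from h import *
go([.628,-.1447,.04])"
```

```text
clk 25.97 pos [ 0.6292 -0.1446  0.0851] shift [-0.12  0.01  4.51] rot [ 0.0001 -0.0003  0.0018] F [ 0.2 -0.3 -1. ] w 0.623 25.0
```

Request:
play_rows:
  steps: "-1 0 0 1 0 0 0; -1 0 0 2 0 0 0; -1 0 0 3 0 0 0; -1 0 0 3.8 0 0 0; -1 0 0 4.3 0 0 0; -1 0 0 4.5 0 0 0; -1 0 0 4.6 0 0 0; -1 0 0 4.6 0 0 0"

```text
clock: 26.63
eef_pos: [0.6291, -0.1445, 0.0397]
eef_rot: [[1.0, 0.002, -0.0], [0.002, -1.0, 0.0], [-0.0, -0.0, -1.0]]
wrist_force: [-6.4, 2.0, 10.3]
grip_width: 0.626
gripper_force: 25.0
```

Request:
play_rows:
  steps: "0.6 0 0 0 0 0 0; 0.6 0 0 0 0 0 0; 0.6 0 0 0 0 0 0; 0.6 0 0 0 0 0 0; 0.6 0 0 0 0 0 0; 1 0 0 -4 0 0 0; 1 0 0 -8 0 0 0; 1 0 0 -12 0 0 0; 1 0 0 -15 0 0 0; 1 0 0 -15 0 0 0"

```text
clock: 27.47
eef_pos: [0.6309, -0.145, 0.1964]
eef_rot: [[1.0, 0.002, 0.009], [0.002, -1.0, -0.002], [0.009, 0.002, -1.0]]
wrist_force: [0.8, -0.7, 0.4]
grip_width: 0.996
gripper_force: 0.0
```

```bash
python3 slv.py w16 .4325 -.3525 .15
```

```text
scene brass 114.0 [223.1 195.6] (215, 190, 17, 13) [ 0.6146 -0.1741]
scene brass 85.0 [205.9 153.7] (199, 149, 15, 10) [ 0.5448 -0.4184]
scene brass 103.5 [239.5 152.3] (233, 147, 14, 11) [ 0.4343 -0.3507]
scene hub 113.5 [207.1 165.4] [ 0.5859 -0.3323]
side brass 972.0 [304.7 389.4] (288, 371, 35, 37) [ 0.541  -0.4204]
side brass 823.0 [235.9 363.4] (220, 347, 33, 34) [ 0.4309 -0.3541]
side brass 289.5 [316.4 259.7] (304, 250, 26, 21) [ 0.6394 -0.1095]
side hub 546.0 [317.  337.9] [ 0.5823 -0.3365]
wrist brass 1005.0 [476.1 256.4] (460, 237, 34, 40) [ 0.5413 -0.4217]
wrist brass 1615.5 [273.6 198.5] (244, 170, 60, 56) [ 0.6199 -0.1449]
wrist hub 1213.5 [434.2 233.7] [ 0.5828 -0.3358]
cam [ 0.71  -0.145  0.357]
clk 27.62 pos [ 0.6289 -0.1444  0.1882] shift [-19.68  20.77   3.82] rot [-0.0001  0.0002  0.0018] F [-0.1 -0.5 -0.9] w 0.999 0.0
```

First sleeve is seated (contact at 35 mm). Second sleeve.

Request:
play_rows:
  steps: "1 -19.8 20.9 3.8 0 0 0; 1 -19.8 20.9 3.8 0 0 0; 1 -19.8 20.9 3.8 0 0 0; 1 -19.8 20.9 3.8 0 0 0; 1 -19.8 20.9 3.8 0 0 0; 1 -19.8 20.9 3.8 0 0 0; 1 -19.8 20.9 3.8 0 0 0; 1 -19.8 20.9 3.8 0 0 0; 1 -19.8 20.9 3.8 0 0 0; 1 -19.8 20.9 3.8 0 0 0"

```text
clock: 28.45
eef_pos: [0.4312, -0.3535, 0.1496]
eef_rot: [[1.0, 0.001, -0.001], [0.001, -1.0, 0.001], [-0.001, -0.001, -1.0]]
wrist_force: [-0.0, 0.5, -0.8]
grip_width: 1.0
gripper_force: 0.0
```

```bash
python3 slv.py w17 .4315 -.354 .005
```

```text
scene brass 114.0 [222.9 195.4] (214, 189, 18, 14) [ 0.6148 -0.1751]
scene brass 105.5 [206.2 153.5] (199, 149, 15, 10) [ 0.5433 -0.4184]
scene brass 105.0 [239.4 152.2] (233, 147, 14, 11) [ 0.4342 -0.3515]
scene hub 110.0 [207.  165.5] [ 0.5864 -0.332 ]
side brass 984.0 [304.7 389.2] (288, 371, 35, 37) [ 0.5412 -0.4201]
side brass 823.5 [235.9 363.5] (220, 347, 33, 34) [ 0.4309 -0.3542]
side brass 294.5 [316.4 259.9] (304, 250, 26, 21) [ 0.6392 -0.1099]
side hub 551.0 [316.9 337.9] [ 0.5822 -0.3364]
wrist brass 2693.5 [274.7 200. ] (245, 171, 60, 59) [ 0.4308 -0.3542]
wrist brass 2855.5 [345.4  87.8] (315, 58, 62, 61) [ 0.5412 -0.4206]
wrist brass 898.5 [59.8 19.9] (36, 0, 48, 44) [ 0.6381 -0.1177]
wrist hub 1961.5 [254.6  37.7] [ 0.5841 -0.336 ]
cam [ 0.513 -0.354  0.317]
clk 28.6 pos [ 0.4321 -0.3529  0.1504] shift [-0.06  0.11 14.54] rot [-0.0005  0.0003  0.0033] F [-0.3  0.5  0. ] w 0.999 0.0
```

Request:
play_rows:
  steps: "1 -0.1 0.12 4 0 0 0; 1 -0.1 0.12 8 0 0 0; 1 -0.1 0.12 11 0 0 0; 1 -0.1 0.12 13 0 0 0; 1 -0.1 0.12 14 0 0 0; 1 -0.1 0.12 14.5 0 0 0; 1 -0.1 0.12 14.5 0 0 0; -1 -0.1 0.12 14.5 0 0 0; -1 -0.1 0.12 14.5 0 0 0; -1 -0.1 0.12 14.5 0 0 0"

```text
clock: 29.43
eef_pos: [0.431, -0.3555, 0.0071]
eef_rot: [[1.0, 0.002, 0.001], [0.002, -1.0, -0.001], [0.001, 0.001, -1.0]]
wrist_force: [-0.7, -0.3, -0.6]
grip_width: 0.836
gripper_force: 0.0
```

Request:
play_rows:
  steps: "-1 0 0 0 0 0 0; -1 0 0 0 0 0 0; -1 0 0 0 0 0 0; -1 0 0 0 0 0 0; -1 0 0 0 0 0 0; -1 0 0 0 0 0 0; -1 0 0 0 0 0 0"

```text
clock: 30.02
eef_pos: [0.4305, -0.3551, 0.0062]
eef_rot: [[1.0, 0.002, 0.0], [0.002, -1.0, -0.0], [0.0, 0.0, -1.0]]
wrist_force: [-1.1, 2.0, 6.4]
grip_width: 0.638
gripper_force: 25.0
```

```bash
python3 slv.py w18 .628 -.1447 .16 | grep -v 'scene\|side'
```

```text
wrist brass 8256.5 [273.7 261.8] (220, 212, 109, 100) [ 0.4318 -0.3557]
wrist brass 9183.5 [397.5  64.9] (343, 10, 109, 110) [ 0.5409 -0.4199]
wrist hub 1025.0 [234.7   8.2] [ 0.5623 -0.3379]
cam [ 0.511 -0.356  0.173]
clk 30.17 pos [ 0.4305 -0.3552  0.0062] shift [ 19.79 -21.01 -15.38] rot [ 0.0002 -0.0003  0.0018] F [-0.8  1.9  5.6] w 0.634 25.0
```

Request:
play_rows:
  steps: "-1 0 0 -1 0 0 0; -1 0 0 -4 0 0 0; -1 0 0 -8 0 0 0; -1 0 0 -12 0 0 0; -1 2 -2 -15 0 0 0; -1 4.5 -5 -15.4 0 0 0; -1 7 -7.5 -15.4 0 0 0; -1 9.5 -10 -15.4 0 0 0; -1 12 -13 -15.4 0 0 0; -1 14.5 -15.5 -15.4 0 0 0"

```text
clock: 31.0
eef_pos: [0.576, -0.1979, 0.1604]
eef_rot: [[1.0, 0.002, 0.0], [0.002, -1.0, -0.0], [0.0, 0.0, -1.0]]
wrist_force: [0.5, -0.8, -1.1]
grip_width: 0.637
gripper_force: 25.0
```

Request:
play_rows:
  steps: "-1 2.3 -2.4 0 0 0 0; -1 4 -4.4 0 0 0 0; -1 5.1 -5.5 0 0 0 0; -1 5.1 -5.5 0 0 0 0; -1 5.1 -5.5 0 0 0 0; -1 5.1 -5.5 0 0 0 0"

```text
clock: 31.5
eef_pos: [0.6254, -0.1455, 0.1598]
eef_rot: [[1.0, 0.001, -0.0], [0.001, -1.0, -0.0], [-0.0, 0.0, -1.0]]
wrist_force: [-0.5, -0.1, -1.2]
grip_width: 0.638
gripper_force: 25.0
```

```bash
python3 slv.py w19 .6265 -.1447 .056 | grep -v 'scene\|side'
```

```text
wrist brass 1144.5 [487.4 262.1] (470, 241, 36, 44) [ 0.5418 -0.4207]
wrist brass 10624.5 [273.4 247.2] (220, 170, 109, 142) [ 0.5697 -0.1459]
wrist hub 996.5 [449.5 240. ] [ 0.5817 -0.3415]
cam [ 0.706 -0.147  0.326]
clk 31.65 pos [ 0.6254 -0.1457  0.16  ] shift [ 0.11 -0.1  10.4 ] rot [ 0.0002 -0.0001  0.0005] F [-0.2  0.2 -2.1] w 0.632 25.0
```

Request:
play_rows:
  steps: "-1 0.1 -0.1 0 0 0 0; -1 0.1 -0.1 2 0 0 0; -1 0.1 -0.1 4 0 0 0; -1 0.1 -0.1 5 0 0 0; -1 0.1 -0.1 6 0 0 0; -1 0.1 -0.1 7 0 0 0; -1 0.1 -0.1 7.5 0 0 0; -1 0.1 -0.1 7.5 0 0 0; -1 0.1 -0.1 7.5 0 0 0"

```text
clock: 32.4
eef_pos: [0.6272, -0.1438, 0.0852]
eef_rot: [[1.0, 0.002, 0.0], [0.002, -1.0, -0.0], [0.0, 0.0, -1.0]]
wrist_force: [-0.4, -0.0, -0.5]
grip_width: 0.633
gripper_force: 25.0
```

```bash
python3 -c "
from h import *
go([.6265,-.1447,.055])"
```

```text
clk 32.4 pos [ 0.6272 -0.1438  0.0852] shift [-0.07  0.09  3.02] rot [ 0.0001 -0.0003  0.0018] F [-0.4 -0.  -0.5] w 0.633 25.0
```

Request:
play_rows:
  steps: "-1 0 0 1 0 0 0; -1 0 0 2 0 0 0; -1 0 0 2.6 0 0 0; -1 0 0 2.9 0 0 0; -1 0 0 3.1 0 0 0; -1 0 0 3.1 0 0 0; -1 0 0 3.1 0 0 0"

```text
clock: 32.98
eef_pos: [0.6269, -0.1436, 0.0549]
eef_rot: [[1.0, 0.002, -0.0], [0.002, -1.0, 0.0], [-0.0, -0.0, -1.0]]
wrist_force: [-8.4, 2.6, 13.9]
grip_width: 0.633
gripper_force: 25.0
```

Request:
play_rows:
  steps: "0.6 0 0 0 0 0 0; 0.6 0 0 0 0 0 0; 0.6 0 0 0 0 0 0; 0.6 0 0 0 0 0 0; 0.6 0 0 0 0 0 0; 1 0 0 -4 0 0 0; 1 0 0 -8 0 0 0; 1 0 0 -12 0 0 0; 1 0 0 -12 0 0 0; 1 0 0 -12 0 0 0"

```text
clock: 33.82
eef_pos: [0.628, -0.144, 0.1765]
eef_rot: [[1.0, 0.002, 0.004], [0.002, -1.0, -0.001], [0.004, 0.001, -1.0]]
wrist_force: [-0.1, 0.1, -0.5]
grip_width: 0.996
gripper_force: 0.0
```

```bash
python3 slv.py w20 .5415 -.420 .15
```

```text
scene brass 165.5 [223.  194.1] (215, 186, 17, 17) [ 0.6108 -0.1808]
scene hub 117.0 [207.2 165.6] [ 0.5862 -0.3312]
side brass 971.5 [304.6 389.4] (288, 371, 35, 37) [ 0.5409 -0.4204]
side brass 417.0 [316.3 257.7] (303, 245, 27, 26) [ 0.6409 -0.1024]
side hub 549.5 [316.9 337.9] [ 0.5822 -0.3364]
wrist brass 1032.5 [484.  259.4] (467, 239, 35, 41) [ 0.5412 -0.4222]
wrist brass 3472.5 [274.  203.6] (241, 169, 66, 69) [ 0.6155 -0.1443]
wrist hub 1317.0 [441.6 236.3] [ 0.5828 -0.3357]
cam [ 0.708 -0.144  0.339]
clk 33.97 pos [ 0.6265 -0.1436  0.1722] shift [-8.55 27.63  2.22] rot [-0.0005  0.0019  0.0018] F [ 0.3 -0.8  0.1] w 0.999 0.0
```

Third sleeve lies close to the carousel, so I turn the grasp about 34°.

Request:
play_rows:
  steps: "1 -8.5 27.6 2.2 0 0 -0.6; 1 -8.5 27.6 2.2 0 0 -0.6; 1 -8.5 27.6 2.2 0 0 -0.6; 1 -8.5 27.6 2.2 0 0 -0.6; 1 -8.5 27.6 2.2 0 0 -0.6; 1 -8.5 27.6 2.2 0 0 -0.6; 1 -8.5 27.6 2.2 0 0 -0.6; 1 -8.5 27.6 2.2 0 0 -0.6; 1 -8.5 27.6 2.2 0 0 -0.6; 1 -8.5 27.6 2.2 0 0 -0.6"

```text
clock: 34.8
eef_pos: [0.5422, -0.4194, 0.1504]
eef_rot: [[0.825, 0.566, -0.001], [0.566, -0.825, 0.002], [-0.0, -0.002, -1.0]]
wrist_force: [0.2, 0.5, 0.0]
grip_width: 0.997
gripper_force: 0.0
```

```bash
python3 slv.py w21 .5415 -.420 .15; python3 -c "
from h import *
go([.541,-.4205,.006],34.4)"
```

```text
scene brass 165.5 [222.9 194.2] (214, 186, 18, 17) [ 0.6114 -0.1804]
scene brass 106.0 [206.3 153.6] (199, 149, 15, 10) [ 0.543 -0.418]
scene hub 111.0 [207.1 165.6] [ 0.5867 -0.3313]
side brass 983.0 [304.7 389.2] (288, 371, 35, 37) [ 0.5412 -0.4202]
side hub 550.0 [317.  337.9] [ 0.5823 -0.3363]
wrist brass 2688.5 [274.7 200.8] (245, 171, 60, 60) [ 0.5413 -0.4206]
wrist hub 1894.5 [221.9 117.6] [ 0.582  -0.3352]
cam [ 0.609 -0.374  0.318]
clk 34.95 pos [ 0.5431 -0.4185  0.1516] shift [-0.21  0.03  0.16] rot [-4.000e-04  0.000e+00  6.032e-01] F [1.7 0.7 0.1] w 0.997 0.0
clk 34.95 pos [ 0.5431 -0.4185  0.1516] shift [-0.28  0.05 14.56] rot [-0.0004 -0.0001  0.0029] F [1.7 0.7 0.1] w 0.997 0.0
```

Request:
play_rows:
  steps: "1 -0.25 0.05 4 0 0 0; 1 -0.25 0.05 8 0 0 0; 1 -0.25 0.05 11 0 0 0; 1 -0.25 0.05 13 0 0 0; 1 -0.25 0.05 14.2 0 0 0; 1 -0.25 0.05 14.6 0 0 0; 1 -0.25 0.05 14.6 0 0 0; -1 -0.25 0.05 14.6 0 0 0; -1 -0.25 0.05 14.6 0 0 0; -1 -0.25 0.05 14.6 0 0 0"

```text
clock: 35.78
eef_pos: [0.5413, -0.4221, 0.0074]
eef_rot: [[0.824, 0.566, 0.002], [0.566, -0.824, -0.001], [0.001, 0.002, -1.0]]
wrist_force: [-0.4, -0.2, -0.9]
grip_width: 0.831
gripper_force: 0.0
```

Request:
play_rows:
  steps: "-1 0 0 0 0 0 0; -1 0 0 0 0 0 0; -1 0 0 0 0 0 0; -1 0 0 0 0 0 0; -1 0 0 0 0 0 0; -1 0 0 0 0 0 0; -1 0 0 0 0 0 0"

```text
clock: 36.37
eef_pos: [0.5408, -0.4218, 0.0062]
eef_rot: [[0.824, 0.566, 0.0], [0.566, -0.824, -0.0], [0.0, 0.0, -1.0]]
wrist_force: [-1.0, 1.2, 6.1]
grip_width: 0.637
gripper_force: 25.0
```

```bash
python3 slv.py w22 .628 -.1447 .17 | grep -v 'scene\|side';  python3 -c "
from h import *
go([.6265,-.1443,.17],34.4)"
```

```text
wrist brass 8390.5 [273.7 260. ] (219, 209, 110, 102) [ 0.5427 -0.4207]
wrist hub 7952.5 [169.2 113.3] [ 0.582  -0.3351]
cam [ 0.607 -0.377  0.173]
clk 36.52 pos [ 0.5408 -0.4218  0.0062] shift [ 22.87 -17.9  -16.38] rot [ 3.000e-04 -2.000e-04  6.017e-01] F [-0.9  0.9  6. ] w 0.635 25.0
clk 36.52 pos [ 0.5408 -0.4218  0.0062] shift [ 22.77 -18.02 -16.38] rot [ 0.0004 -0.0001  0.0013] F [-0.9  0.9  6. ] w 0.635 25.0
```

Request:
play_rows:
  steps: "-1 0 0 -1 0 0 0; -1 0 0 -4 0 0 0; -1 0 0 -8 0 0 0; -1 0 0 -12 0 0 0; -1 2.5 -2 -15 0 0 0; -1 5 -4 -15.4 0 0 0; -1 7.5 -6 -15.4 0 0 0; -1 10 -8 -15.4 0 0 0; -1 12.5 -10 -15.4 0 0 0; -1 15 -12 -15.4 0 0 0"

```text
clock: 37.35
eef_pos: [0.5965, -0.2363, 0.1603]
eef_rot: [[0.824, 0.566, 0.0], [0.566, -0.824, -0.0], [0.0, 0.0, -1.0]]
wrist_force: [0.9, -0.8, -1.2]
grip_width: 0.638
gripper_force: 25.0
```

Request:
play_rows:
  steps: "-1 2.5 -2 0 0 0 0; -1 5 -4 0 0 0 0; -1 7 -5.5 0 0 0 0; -1 7.7 -5.95 0 0 0 0; -1 7.7 -5.95 0 0 0 0; -1 7.7 -5.95 0 0 0 0; -1 7.7 -5.95 0 0 0 0"

```text
clock: 37.93
eef_pos: [0.6259, -0.1463, 0.1598]
eef_rot: [[0.825, 0.565, -0.0], [0.565, -0.825, -0.0], [-0.0, 0.0, -1.0]]
wrist_force: [-0.4, -0.0, -1.5]
grip_width: 0.639
gripper_force: 25.0
```

```bash
python3 -c "
from h import *
go([.6264,-.1454,.069],34.4)"
```

```text
clk 37.93 pos [ 0.6259 -0.1463  0.1598] shift [ 0.1  -0.05  9.08] rot [0.0001 0.0003 0.0006] F [-0.4 -0.  -1.5] w 0.639 25.0
```

Request:
play_rows:
  steps: "-1 0.1 -0.05 0 0 0 0; -1 0.1 -0.05 2 0 0 0; -1 0.1 -0.05 4 0 0 0; -1 0.1 -0.05 5 0 0 0; -1 0.1 -0.05 6 0 0 0; -1 0.1 -0.05 7 0 0 0; -1 0.1 -0.05 7.5 0 0 0; -1 0.1 -0.05 7.5 0 0 0; -1 0.1 -0.05 7.5 0 0 0"

```text
clock: 38.68
eef_pos: [0.6269, -0.1443, 0.0851]
eef_rot: [[0.824, 0.566, 0.0], [0.566, -0.824, -0.0], [0.0, 0.0, -1.0]]
wrist_force: [-0.2, 0.4, -0.5]
grip_width: 0.635
gripper_force: 25.0
```

```bash
python3 -c "
from h import *
go([.6264,-.1454,.069],34.4)"
```

```text
clk 38.68 pos [ 0.6269 -0.1443  0.0851] shift [-0.11  0.06  1.61] rot [ 0.0002 -0.0002  0.0014] F [-0.2  0.4 -0.5] w 0.635 25.0
```

Request:
play_rows:
  steps: "-1 0 0 0.8 0 0 0; -1 0 0 1.3 0 0 0; -1 0 0 1.6 0 0 0; -1 0 0 1.7 0 0 0; -1 0 0 1.7 0 0 0; -1 0 0 1.7 0 0 0"

```text
clock: 39.18
eef_pos: [0.627, -0.1442, 0.0689]
eef_rot: [[0.824, 0.566, 0.001], [0.566, -0.824, -0.0], [0.0, 0.001, -1.0]]
wrist_force: [-6.0, 1.4, 10.3]
grip_width: 0.64
gripper_force: 25.0
```

Request:
play_rows:
  steps: "0.6 0 0 0 0 0 0; 0.6 0 0 0 0 0 0; 0.6 0 0 0 0 0 0; 0.6 0 0 0 0 0 0; 0.6 0 0 0 0 0 0; 1 0 0 -4 0 0 0; 1 0 0 -8 0 0 0; 1 0 0 -10 0 0 0; 1 0 0 -10 0 0 0; 1 0 0 -10 0 0 0"

```text
clock: 40.02
eef_pos: [0.6272, -0.1443, 0.1689]
eef_rot: [[0.824, 0.566, 0.002], [0.566, -0.824, -0.001], [0.001, 0.002, -1.0]]
wrist_force: [-0.4, 0.4, -0.5]
grip_width: 1.001
gripper_force: 0.0
```

```bash
python3 slv.py w23 .583 -.336 .15; python3 -c "
from h import *
go([.5825,-.336,.17],34.4)"
```

```text
scene brass 218.5 [222.8 192.6] (214, 183, 18, 20) [ 0.6075 -0.1876]
scene hub 93.5 [207.3 166.2] [ 0.5875 -0.3278]
side brass 539.5 [316.4 255.4] (304, 240, 27, 31) [ 0.6433 -0.0944]
side hub 551.0 [316.9 337.9] [ 0.5822 -0.3364]
wrist brass 4048.0 [274.9 208.1] (240, 170, 71, 76) [ 0.6149 -0.1531]
cam [ 0.693 -0.099  0.333]
clk 40.17 pos [ 0.6262 -0.1441  0.1661] shift [-14.43  13.38   1.6 ] rot [-0.0012  0.0019  0.6018] F [ 0.2 -0.1  0.8] w 1.0 0.0
clk 40.17 pos [ 0.6262 -0.1441  0.1661] shift [-14.47  13.34  -0.4 ] rot [-0.0017  0.0014  0.0014] F [ 0.2 -0.1  0.8] w 1.0 0.0
```

Request:
play_rows:
  steps: "1 -14.4 13.4 0 0 0 0; 1 -14.4 13.4 0 0 0 0; 1 -14.4 13.4 0 0 0 0; 1 -14.4 13.4 0 0 0 0; 1 -14.4 13.4 0 0 0 0; 1 -14.4 13.4 0 0 0 0; 1 -14.4 13.4 0 0 0 0; 1 -14.4 13.4 0 0 0 0; 1 -14.4 13.4 0 0 0 0"

```text
clock: 40.92
eef_pos: [0.5841, -0.335, 0.1671]
eef_rot: [[0.824, 0.567, -0.001], [0.567, -0.824, 0.001], [-0.0, -0.001, -1.0]]
wrist_force: [0.1, -0.1, -0.4]
grip_width: 1.002
gripper_force: 0.0
```

```bash
python3 slv.py w24 .583 -.336 .15|grep -v brass; python3 - <<'E'
from h import *
c=np.load('w24.npy',allow_pickle=True).item()
for n,a,b,z in [('green',(50,110,20),(85,255,255),.04),('bluedisc',(100,110,20),(125,255,255),.008)]:
    x=max(blobs(mask(c,a,b),100),key=lambda x:x[0]);print(n,x[:3],onz(c,*x[2][0],z,True).round(4))
t=np.linspace(0,2*np.pi,360)
for n,x,y,z,R in [('hubtop',.5825,-.336,.04,.022),('disc',.5825,-.336,.008,.048)]:
    P=np.array([proj(c,[x+R*np.cos(a),y+R*np.sin(a),z],True) for a in t]);print(n,P.min(0).round(1),P.max(0).round(1))
go([.5825,-.336,.011],34.4)
E
```

```text
scene hub 109.0 [207.1 165.9] [ 0.5873 -0.3297]
side hub 547.5 [317.  337.9] [ 0.5823 -0.3363]
wrist hub 1684.0 [273.9 201.3] [ 0.582  -0.3367]
cam [ 0.651 -0.29   0.334]
clk 41.07 pos [ 0.5843 -0.3351  0.1677] shift [-0.16 -0.    1.77] rot [-1.000e-04  0.000e+00  6.032e-01] F [-0.3 -0.7 -0.1] w 0.999 0.0
green (1684.0, (252, 176, 45, 51), ((273.8686828613281, 201.31280517578125), (44.10133743286133, 48.79511642456055), 171.1027069091797)) [ 0.5854 -0.3344  0.04  ]
bluedisc (1958.0, (230, 151, 90, 60), ((275.1361083984375, 185.4559783935547), (60.578983306884766, 77.98463439941406), 97.0098648071289)) [ 0.5929 -0.3307  0.008 ]
hubtop [250.2 181.7] [297.  226.8]
disc [227.5 150. ] [319.8 239.6]
clk 41.07 pos [ 0.5843 -0.3351  0.1677] shift [-0.2  -0.03 15.67] rot [-0.0001 -0.      0.0028] F [-0.3 -0.7 -0.1] w 0.999 0.0
```

Request:
play_rows:
  steps: "1 -0.2 0 4 0 0 0; 1 -0.2 0 8 0 0 0; 1 -0.2 0 11.5 0 0 0; 1 -0.2 0 14 0 0 0; 1 -0.2 0 15.2 0 0 0; 1 -0.2 0 15.4 0 0 0; 1 -0.2 0 15.4 0 0 0; -1 -0.2 0 15.4 0 0 0; -1 -0.2 0 15.4 0 0 0; -1 -0.2 0 15.4 0 0 0"

```text
clock: 41.9
eef_pos: [0.583, -0.3377, 0.0156]
eef_rot: [[0.824, 0.566, 0.002], [0.566, -0.824, -0.001], [0.001, 0.002, -1.0]]
wrist_force: [-0.4, 0.7, -0.2]
grip_width: 0.831
gripper_force: 0.0
```

Request:
play_rows:
  steps: "-1 0 0 0 0 0 0; -1 0 0 0 0 0 0; -1 0 0 0 0 0 0; -1 0 0 0 0 0 0; -1 0 0 0 0 0 0; -1 0 0 0 0 0 0; -1 0 0 0 0 0 0; -1 0 0 0 0 0 0; -1 0 0 0 0 0 0"

```text
clock: 42.65
eef_pos: [0.5823, -0.3373, 0.0138]
eef_rot: [[0.824, 0.566, -0.0], [0.566, -0.824, 0.0], [-0.0, -0.0, -1.0]]
wrist_force: [0.2, -0.5, 1.1]
grip_width: 0.47
gripper_force: 25.0
```

```bash
python3 slv.py w25 .583 -.336 .15|grep 'wrist hub'; python3 - <<'E'
from h import *
c=np.load('w25.npy',allow_pickle=True).item()
x=max(blobs(mask(c,(50,110,20),(85,255,255)),100),key=lambda x:x[0]);print(x[1:3],onz(c,*x[2][0],.04,True).round(4))
go([.6270,-.1443,.18],34.4)
s=r.read_state()['eef_pos'];t=np.linspace(0,2*np.pi,360)
P=np.array([proj(c,[s[0]+.022*np.cos(a),s[1]+.022*np.sin(a),.04],True) for a in t]);print(P.min(0).round(1),P.max(0).round(1))
E
```

```text
wrist hub 6500.0 [273.7 270.7] [ 0.5826 -0.3374]
((230, 221, 89, 98), ((273.74700927734375, 270.7064208984375), (86.00271606445312, 96.60574340820312), 176.13018798828125)) [ 0.589 -0.333  0.04 ]
clk 42.8 pos [ 0.5823 -0.3373  0.0138] shift [ 14.61 -13.38 -16.62] rot [-0.0001  0.      0.0014] F [-0.9  0.5  1.7] w 0.47 25.0
[228.8 244. ] [317.7 320.8]
```

Request:
play_rows:
  steps: "-1 0 0 -1 0 0 0; -1 0 0 -4 0 0 0; -1 0 0 -8 0 0 0; -1 0 0 -12 0 0 0; -1 2 -1.8 -15 0 0 0; -1 5 -4.5 -15.2 0 0 0; -1 8 -7.4 -15.2 0 0 0; -1 11 -10.1 -15.2 0 0 0; -1 13.5 -12.4 -15.2 0 0 0; -1 14.6 -13.4 -15.2 0 0 0"

```text
clock: 43.63
eef_pos: [0.6273, -0.1405, 0.1665]
eef_rot: [[0.823, 0.568, 0.001], [0.568, -0.823, 0.001], [0.001, -0.0, -1.0]]
wrist_force: [-0.2, 0.1, -1.0]
grip_width: 0.473
gripper_force: 25.0
```

Request:
play_rows:
  steps: "-1 0 0 0 0 0 0; -1 0 0 0 0 0 0; -1 0 0 0 0 0 0"

```text
clock: 43.88
eef_pos: [0.6266, -0.1451, 0.1659]
eef_rot: [[0.825, 0.566, -0.0], [0.566, -0.825, -0.0], [-0.0, 0.0, -1.0]]
wrist_force: [0.0, -0.3, -1.7]
grip_width: 0.472
gripper_force: 25.0
```

```bash
python3 -c "
from h import *
go([.6267,-.1444,.0908],34.4)"
```

```text
clk 43.88 pos [ 0.6266 -0.1451  0.1659] shift [ 0.05 -0.06  7.51] rot [0.0002 0.0003 0.001 ] F [ 0.  -0.3 -1.7] w 0.472 25.0
```

Request:
play_rows:
  steps: "-1 0.05 -0.05 1 0 0 0; -1 0.05 -0.05 3 0 0 0; -1 0.05 -0.05 4 0 0 0; -1 0.05 -0.05 4.7 0 0 0; -1 0.05 -0.05 5.3 0 0 0; -1 0.05 -0.05 5.8 0 0 0; -1 0.05 -0.05 6.2 0 0 0; -1 0.05 -0.05 6.2 0 0 0; -1 0.05 -0.05 6.2 0 0 0"

```text
clock: 44.63
eef_pos: [0.6268, -0.1439, 0.1037]
eef_rot: [[0.824, 0.566, -0.0], [0.566, -0.824, -0.001], [-0.001, 0.0, -1.0]]
wrist_force: [-0.2, -4.8, -5.2]
grip_width: 0.471
gripper_force: 25.0
```

```bash
python3 -c "
from h import *
go([.6267,-.1444,.0908],34.4)"
```

```text
clk 44.63 pos [ 0.6268 -0.1439  0.1037] shift [-0.03  0.03  1.29] rot [0.0004 0.0006 0.0012] F [-0.2 -4.8 -5.2] w 0.471 25.0
```

Request:
play_rows:
  steps: "-1 -0.03 0.05 0 0 0 0; -1 -0.03 0.05 0.5 0 0 0; -1 -0.03 0.05 0.9 0 0 0; -1 -0.03 0.05 1.2 0 0 0; -1 -0.03 0.05 1.35 0 0 0; -1 -0.03 0.05 1.4 0 0 0; -1 -0.03 0.05 1.4 0 0 0; -1 -0.03 0.05 1.4 0 0 0"

```text
clock: 45.3
eef_pos: [0.6269, -0.1442, 0.0907]
eef_rot: [[0.824, 0.566, 0.0], [0.566, -0.824, -0.0], [0.0, 0.0, -1.0]]
wrist_force: [-5.5, -1.9, 8.8]
grip_width: 0.474
gripper_force: 25.0
```

```bash
python3 -c "
from h import *
go([.6267,-.1444,.0908],34.4)"
```

```text
clk 45.3 pos [ 0.6269 -0.1442  0.0907] shift [-0.03  0.01 -0.01] rot [ 0.0003 -0.0001  0.0014] F [-5.5 -1.9  8.8] w 0.474 25.0
```

Seated on the stack (contact at the expected height). Release, retreat and check.

Request:
play_rows:
  steps: "1 0 0 0 0 0 0; 1 0 0 0 0 0 0; 1 0 0 0 0 0 0; 1 0 0 0 0 0 0; 1 0 0 0 0 0 0; 1 0 0 0 0 0 0; 1 0 0 0 0 0 0; 1 0 0 -4 0 0 0; 1 0 0 -8 0 0 0; 1 0 0 -12 0 0 0"

```text
clock: 46.13
eef_pos: [0.6265, -0.1439, 0.2109]
eef_rot: [[0.824, 0.566, -0.001], [0.566, -0.824, 0.0], [-0.001, -0.001, -1.0]]
wrist_force: [0.5, -0.0, 0.5]
grip_width: 0.993
gripper_force: 0.0
```

Request:
play_rows:
  steps: "1 -4 0 0 0 0 0; 1 -8 0 0 0 0 0; 1 -12 0 0 0 0 0; 1 -12 0 0 0 0 0; 1 -12 0 0 0 0 0"

```text
clock: 46.55
eef_pos: [0.5271, -0.213, 0.2104]
eef_rot: [[0.826, 0.564, 0.001], [0.564, -0.826, -0.0], [0.001, 0.001, -1.0]]
wrist_force: [0.3, 0.4, -0.4]
grip_width: 1.001
gripper_force: 0.0
```

```bash
python3 - <<'E'
from h import *
S=eyes.camera('scene');D=eyes.camera('side');W=eyes.camera('wrist')
k=lambda c,x,y:cv2.resize(c['frame'][y:y+75,x:x+100],None,fx=4,fy=4,interpolation=cv2.INTER_CUBIC)
im=np.vstack([np.hstack([k(S,190,150),k(D,270,195)]),np.hstack([cv2.resize(W['frame'],(400,300)),k(D,200,130)])])
cv2.imwrite('pics/fin.png',im[:,:,::-1]); go([0,0,0])
E
```

```text
clk 46.7 pos [ 0.5286 -0.2116  0.2097] shift [-31.58 -47.38  20.97] rot [-2.000e-04 -1.000e-04  6.022e-01] F [0.4 0.1 0.5] w 1.0 0.0
```

View pics/fin.png

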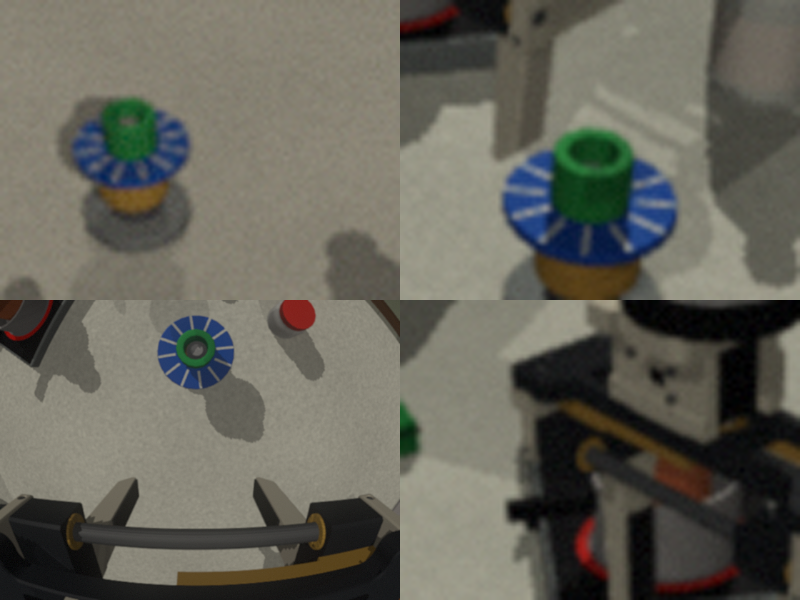

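The carousel sits level on the brass stack, hub up. The bench holds no more sleeves, and the pot stands on the red mark. Handing in.

```bash
python3 -c "
from h import *
print(hand_in())"
```

```text
the job is handed in; nothing more can be done
None
```

The job is handed in: the jar stands in the beaker in the pot, which measured about 1 mm off the heat mark's centre, and all three sleeves on the bench plus the carousel (hub up) are fully down on the spindle; the judge gave no verdict.

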